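# Pack the sample carrier

### The job

Pack the foam sample carrier for dispatch. First, before any bottle goes in, stand the two cold packs on edge inside it, one against each of the two side walls that run towards the logger bay; then stand every sample bottle upright on the floor between the packs, and seat the temperature logger flat and square, fully down in its pocket in the bay, display up. Leave the other things on the bench alone.

Things in the scene. Friction and masses are not known exactly. Their poses are not given: they have to be found in the camera images.
- carrier: Open base half of a grey foam sample carrier, fixed, 292 (x) x 222 (y) x 64 mm high. Origin on the bench under the centre of its loading space; x runs lengthwise towards the end with the logger bay, z up. Loading space: plain rectangle 172 (x) x 182 mm (y), floor 10 mm and rim 64 mm above the bench, walls 20 mm; at its +x end a solid bay 100 mm long, full width, top level with the rim.
- carrier_floor (a point): Centre of the carrier's loading-space floor, 10 mm above the bench, axes as the carrier's.
- bay_floor (a point): Centre of the floor of the logger pocket, a rectangular recess in the top of the bay: 61 mm (x) by 99 mm (y), 12 mm deep, so its floor is 52 mm above the bench; axes as the carrier's; it lies 136 mm along +x from the carrier's origin.
- pack1: Cold pack: rigid pale flat block 160 mm long (x) x 32 mm thick (y) x 88 mm high (z), standing on its long edge on the bench; about 0.4 kg. Origin at the centre of the edge it stands on, z up. It is gripped from above across its 32 mm thickness.
- pack2: Cold pack: rigid pale flat block 160 mm long (x) x 32 mm thick (y) x 88 mm high (z), standing on its long edge on the bench; about 0.4 kg. Origin at the centre of the edge it stands on, z up. It is gripped from above across its 32 mm thickness.
- bottle1: Round white sample bottle, closed, 52 mm in diameter, 112 mm tall: body up to 78 mm, sloping shoulder to 90 mm, then a round screw cap 28 mm in diameter up to the top, by which it is gripped. Upright; 0.1 to 0.2 kg. Origin at the centre of its underside, z up. May be absent.
- bottle2: Round white sample bottle, closed, 52 mm in diameter, 112 mm tall: body up to 78 mm, sloping shoulder to 90 mm, then a round screw cap 28 mm in diameter up to the top, by which it is gripped. Upright; 0.1 to 0.2 kg. Origin at the centre of its underside, z up. May be absent.
- bottle3: Round white sample bottle, closed, 52 mm in diameter, 112 mm tall: body up to 78 mm, sloping shoulder to 90 mm, then a round screw cap 28 mm in diameter up to the top, by which it is gripped. Upright; 0.1 to 0.2 kg. Origin at the centre of its underside, z up. May be absent.
- bottle4: Square white sample bottle, closed, 52 x 52 mm in plan (x, y across its flats), 112 mm tall: body up to 78 mm, sloping shoulder to 90 mm, then a round screw cap 28 mm in diameter up to the top, by which it is gripped. Upright; 0.1 to 0.2 kg. Origin at the centre of its underside, z up. May be absent.
- bottle5: Square white sample bottle, closed, 52 x 52 mm in plan (x, y across its flats), 112 mm tall: body up to 78 mm, sloping shoulder to 90 mm, then a round screw cap 28 mm in diameter up to the top, by which it is gripped. Upright; 0.1 to 0.2 kg. Origin at the centre of its underside, z up. May be absent.
- bottle6: Square white sample bottle, closed, 52 x 52 mm in plan (x, y across its flats), 112 mm tall: body up to 78 mm, sloping shoulder to 90 mm, then a round screw cap 28 mm in diameter up to the top, by which it is gripped. Upright; 0.1 to 0.2 kg. Origin at the centre of its underside, z up. May be absent.
- logger: Temperature logger: flat white plastic block 58 mm (x) x 96 mm (y) x 26 mm high with a grey display on top, lying flat, display up. Origin at the centre of its underside. 1.5 mm of play on each side in its pocket; seated, it stands 14 mm above the rim. Either way round will do.
- beaker: Bystander: glass beaker, 70 mm wide, 90 mm tall. Origin at its base.
- dishes: Bystander: stack of clear Petri dishes, 89 mm wide, 56 mm tall. Origin at its base.
- slide_box: Bystander: brown slide box, 83 x 98 x 35 mm. Origin at its base.
- timer: Bystander: white bench timer, 62 x 62 x 22 mm. Origin at its base.
Things that resemble listed ones, but are neither listed nor needed, are in the scene too. What is shaped like the bottle4 but green, pink or red is not meant.

How it is judged:
On the way:
1. both cold packs stand on edge along opposite side walls, while every bottle is still outside the carrier (((y of pack1 in the frame of carrier_floor between 0.063 and 0.08 m and x of pack1 in the frame of carrier_floor between -0.012 and 0.012 m and z of each of pack1, pack2 in the frame of carrier_floor below 0.006 m and angle between each of pack1, pack2's own z axis and vertical below 0.08 rad and angle between the x axis of each of pack1, pack2 and the x axis of carrier, either way round below 0.08 rad and linear speed of each of pack1, pack2 below 0.02 m/s and y of pack2 in the frame of carrier_floor between -0.08 and -0.063 m and x of pack2 in the frame of carrier_floor between -0.012 and 0.012 m) or (y of pack1 in the frame of carrier_floor between -0.08 and -0.063 m and x of pack1 in the frame of carrier_floor between -0.012 and 0.012 m and z of each of pack1, pack2 in the frame of carrier_floor below 0.006 m and angle between each of pack1, pack2's own z axis and vertical below 0.08 rad and angle between the x axis of each of pack1, pack2 and the x axis of carrier, either way round below 0.08 rad and linear speed of each of pack1, pack2 below 0.02 m/s and y of pack2 in the frame of carrier_floor between 0.063 and 0.08 m and x of pack2 in the frame of carrier_floor between -0.012 and 0.012 m)) and horizontal distance between each of bottle1, bottle2, bottle3, bottle4, bottle5, bottle6 and carrier_floor above 0.115 m), for 0.2 s.
At the end, for the whole second after the job is handed in: On the carrier floor: one cold pack on edge along each side wall, centre within 12 mm of against it, upright and parallel within 0.08 rad; every bottle present upright (0.08 rad) between them. Logger flat and square in its pocket (5 mm, fully down within 4 mm). All released, at rest (((y of pack1 in the frame of carrier_floor between 0.063 and 0.08 m and x of pack1 in the frame of carrier_floor between -0.012 and 0.012 m and z of each of pack1, pack2 in the frame of carrier_floor below 0.006 m and angle between each of pack1, pack2's own z axis and vertical below 0.08 rad and angle between the x axis of each of pack1, pack2 and the x axis of carrier, either way round below 0.08 rad and linear speed of each of pack1, pack2 below 0.02 m/s and y of pack2 in the frame of carrier_floor between -0.08 and -0.063 m and x of pack2 in the frame of carrier_floor between -0.012 and 0.012 m) or (y of pack1 in the frame of carrier_floor between -0.08 and -0.063 m and x of pack1 in the frame of carrier_floor between -0.012 and 0.012 m and z of each of pack1, pack2 in the frame of carrier_floor below 0.006 m and angle between each of pack1, pack2's own z axis and vertical below 0.08 rad and angle between the x axis of each of pack1, pack2 and the x axis of carrier, either way round below 0.08 rad and linear speed of each of pack1, pack2 below 0.02 m/s and y of pack2 in the frame of carrier_floor between 0.063 and 0.08 m and x of pack2 in the frame of carrier_floor between -0.012 and 0.012 m)) and x of bottle1 in the frame of carrier_floor between -0.065 and 0.065 m and y of bottle1 in the frame of carrier_floor between -0.045 and 0.045 m and z of each of bottle1, bottle2, bottle3, bottle4, bottle5, bottle6 in the frame of carrier_floor below 0.006 m and angle between each of bottle1, bottle2, bottle3, bottle4, bottle5, bottle6's own z axis and vertical below 0.08 rad and linear speed of each of bottle1, bottle2, bottle3, bottle4, bottle5, bottle6, logger below 0.02 m/s and x of bottle2 in the frame of carrier_floor between -0.065 and 0.065 m and y of bottle2 in the frame of carrier_floor between -0.045 and 0.045 m and x of bottle3 in the frame of carrier_floor between -0.065 and 0.065 m and y of bottle3 in the frame of carrier_floor between -0.045 and 0.045 m and x of bottle4 in the frame of carrier_floor between -0.065 and 0.065 m and y of bottle4 in the frame of carrier_floor between -0.045 and 0.045 m and x of bottle5 in the frame of carrier_floor between -0.065 and 0.065 m and y of bottle5 in the frame of carrier_floor between -0.045 and 0.045 m and x of bottle6 in the frame of carrier_floor between -0.065 and 0.065 m and y of bottle6 in the frame of carrier_floor between -0.045 and 0.045 m and horizontal distance between logger and bay_floor below 0.005 m and z of logger in the frame of bay_floor below 0.004 m and angle between logger's own z axis and vertical below 0.05 rad and angle between the x axis of logger and the x axis of carrier, either way round below 0.08 rad); the robot touches nothing.
It fails at once if the beaker is pushed away or knocked over (distance of beaker from where it was at the start of the episode above 0.04 m or angle between beaker's own z axis and vertical above 0.5 rad).
It fails at once if the stack of dishes is pushed away or knocked over (distance of dishes from where it was at the start of the episode above 0.04 m or angle between dishes's own z axis and vertical above 0.5 rad).
It fails at once if the slide box is pushed away or knocked over (distance of slide_box from where it was at the start of the episode above 0.04 m or angle between slide_box's own z axis and vertical above 0.5 rad).
It fails at once if the timer is pushed away or knocked over (distance of timer from where it was at the start of the episode above 0.04 m or angle between timer's own z axis and vertical above 0.5 rad).
Of bottle1, bottle2, bottle3, bottle4, bottle5, bottle6 only 4 to 6 are there at a start; the rules pass over those that are not, and their reading is None.
At some moment in a run one of logger may be knocked a few centimetres aside while the robot is not near it.
Once in a run the grip may slacken for a moment while it holds something.
It also fails if it takes over 200 s, if anything falls off the work surface, if the arm or the gripper's body presses on something with over 40 N, if the wrist force passes 120 N, or if a joint passes its speed limit or range.

### The arm

A 6-joint arm with a two-finger parallel gripper is mounted at the origin on the work surface. World frame = base frame: x ahead of the robot, y to its left, z up, the work surface at z = 0. Lengths are in m, angles in rad, forces in N, time in s.
With the tool pointing down it reaches from about 0.275 to 0.75 m from the base axis. Payload 10.2 kg.
Tool frame: the origin (TCP) lies where the fingers leave the gripper's body, on its centre line; the fingertips stand 73 mm ahead of it and the grasp point (between the pads) lies r.pinch_z ahead of it (r.pinch_z is the distance from the TCP to the grasp point, in m); z points along the fingers, y is the line along which they close (so a half turn about z gives the same grasp; the last joint's range is limited). The gripper opens to 85 mm and grips with 20 to 120 N. Pads are 22 mm wide; open, the fingers measure 114 mm over their backs; the gripper's body (76 mm by 85 mm) begins 54 mm behind the grasp point. The pads swing forward as they close: fully open they stand 13 mm farther back than shut.
Start: joints at [1.007, 0.313, 1.498, -0, 1.331, -0.223], TCP at [0.175, 0.495, 0.304] pointing down, gripper open.
Joint ranges: [-2.94, 2.94], [-0.97, 2.17], [0.19, 2.56], [-1.23, 4.37], [0.02, 3.11], [-2.88, 2.88]. Speed limits (rad/s): [2.39, 2.39, 3.01, 3.14, 3.14, 3.14].

### API

Orientations are given as a unit quaternion [w, x, y, z].
In Python, from cell import telemetry, vision, r gives the robot as it stands.
- The arm moves only by the tool servo_tool, never from a script. Its argument "series" is a list of rows, each a list of 5 numbers: the shift along the tool's x, y, z in mm, then the turn about the tool's z in degrees, then the opening, from 0 (shut) to 1 (fully open). In form: [[tx, ty, tz, turn, hand], ...]. A call has 1 to 10 rows; each row shifts and turns the commanded pose from where the row before left it, along the tool's axes as they then stand; what a row does not reach is not made up. A row lasts 1/8 s, in which the tool goes at most 62.5 mm and 10.7 degrees, less where a joint would pass 70% of its speed; a pose out of reach is approached as far as the arm can. A call is refused whole if a number of a shift passes 62.5 or a number of a turn 10.7, either way. A call with a gripper value outside its range is refused whole. The fingers move at their own pace and stop on an object; "newtons" is the grip in N (left out, the last holds). Time passes only in rows, so rows that do not move let the fingers close. It gives the time, the measured TCP pose, the force, the opening and the grip force at its end, in the units of the state.
- telemetry.state(): the state, without advancing time (a new reading comes with each control period).
- vision.get_image(name): name is "side" or "top" or "wrist"; returns (picture, depth): 420x560x3 uint8, blue, green, red; 420x560 float32, m along the optical axis (not along the pixel's ray), 0 where there is no reading.
- vision.camera_model(name): a dict with "K" (3x3 intrinsics, pixels), "rvec" (rotation vector, rad) and "tvec" (3), from world to camera coordinates, as OpenCV has them. Camera axes: x right, y down, z forward; pixel columns grow to the right and rows downward; lengths in m; the calibration is good to about 2 mm. The wrist camera is an equidistant fisheye: a pixel r from the principal point sees the ray r / f radians off the axis. A picture is of the moment at which its call begins: read the wrist's pose just before it. camera_model takes no time and is no camera call; for the wrist camera it gives the pose at the moment of the call.
- r.finish_job(): hands the job in; it is judged then, once.
The state is a dict: "time_s": time; "joint_pos": joint angles; "joint_velocities": joint speeds; "effort": joint torques, N m; "ee_pos": TCP position; "ee_rot": TCP orientation; "force": force on the tool from outside, world axes, zero at the start; "moment": the same for the moment, N m; "width": finger opening in m; "grip_force": force on a finger pad.
Only numpy, scipy, OpenCV 4.12 (cv2) and the standard library are available. Lean on these libraries where they do the work, as an engineer would, in place of code of your own. Each camera call takes 0.05 s, during which the arm holds its last target. There are 200 camera calls.

## Working session

There is one attempt and no reset: what is moved stays moved. The work goes in short steps, Python scripts to look and compute and a tool call to move; the robot and the scene stay as the last step left them, time stands still between calls to the robot, and variables do not carry over. Pictures are saved under pics/ and viewed, at most 14 in all, crops included, and the job is handed in when it is done.

Besides the shell and the picture viewer there is one more tool, called in YAML: its name, and indented under it one key for each argument. servo_tool: Moves the arm, as the interface text tells. Its arguments: {"type":"object","properties":{"series":{"type":"array"},"newtons":{"type":"number"}},"required":["series"]}

```bash
ls; mkdir -p pics; cat > h.py <<'E'
import numpy as np, cv2
from cell import telemetry, vision, r
def cap(name):
    m=vision.camera_model(name); im,d=vision.get_image(name)
    np.savez(f'{name}.npz',im=im,d=d,K=m['K'],rvec=m['rvec'],tvec=m['tvec']); return im,d
def world(name):
    z=np.load(f'{name}.npz'); K=z['K']; R,_=cv2.Rodrigues(z['rvec']); d=z['d']
    v,u=np.mgrid[:420,:560]; x=(u-K[0,2])/K[0,0]; y=(v-K[1,2])/K[1,1]
    if name=='wrist':
        th=np.hypot(x,y); s=np.where(th>1e-6,np.tan(th)/np.maximum(th,1e-9),1); x=x*s;y=y*s
    P=np.stack([x*d,y*d,d],-1)-z['tvec'].reshape(3)
    return z['im'],d,P@R
E
python3 - <<'E'
from h import *
print(telemetry.state(), r.pinch_z)
for n in('side','top'):
    im,d=cap(n); cv2.imwrite(f'pics/{n}0.png',cv2.resize(im,(800,600),interpolation=cv2.INTER_CUBIC))
    m=vision.camera_model(n);print(n,m)
E
```

```text
pics
{'time_s': 0.0, 'joint_pos': array([ 1.00660508e+00,  3.13453600e-01,  1.49844631e+00,  1.10488800e-05,
        1.33097785e+00, -2.23370461e-01]), 'joint_velocities': array([ 0.00055148, -0.0003099 , -0.00046895,  0.001411  , -0.00060089,
        0.00059351]), 'effort': array([-3.68968376e-04, -4.12266648e+01, -2.59742939e+01, -2.21430714e-04,
        4.14602197e-03,  5.69300511e-06]), 'ee_pos': array([0.17539224, 0.4946625 , 0.3033297 ]), 'ee_rot': array([-2.51490108e-04,  1.69588074e-01,  9.85514826e-01, -5.91313764e-04]), 'force': array([-0.2428277 , -0.50328899,  0.82376615]), 'moment': array([-0.01097729, -0.02716666,  0.03430103]), 'grip_force': 0.0, 'width': 0.08520538388308524} 0.0539
side {'K': array([[407.38642848,   0.        , 280.15626098],
       [  0.        , 407.38642848, 215.06756873],
       [  0.        ,   0.        ,   1.        ]]), 'rvec': array([ 2.4272714 , -0.05516959,  0.04227133]), 'tvec': array([-0.53840794,  0.06500176,  1.34384576])}
top {'K': array([[494.38778087,   0.        , 279.03174349],
       [  0.        , 494.38778087, 213.20075535],
       [  0.        ,   0.        ,   1.        ]]), 'rvec': array([ 2.1703212 , -2.12293243,  0.17128512]), 'tvec': array([-0.01487986,  0.52206039,  1.25559659])}
```

View pics/top0.png

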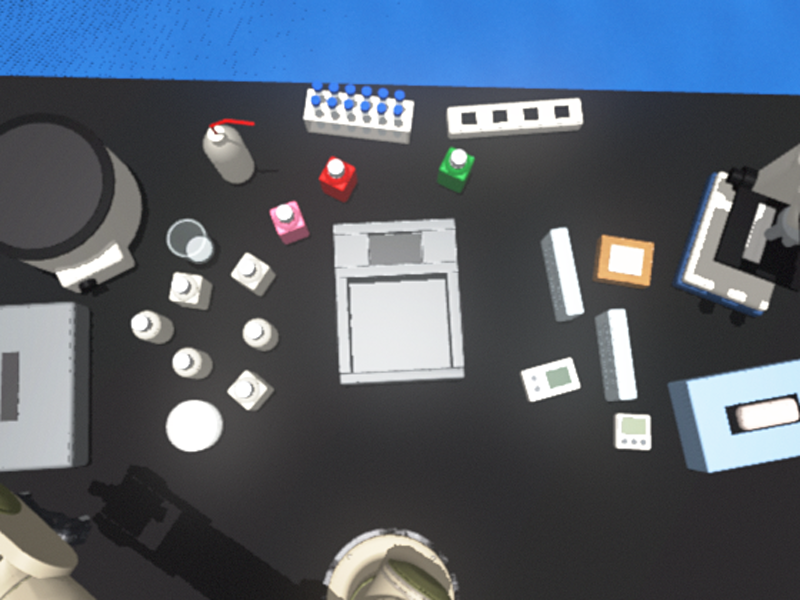

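View pics/side0.png

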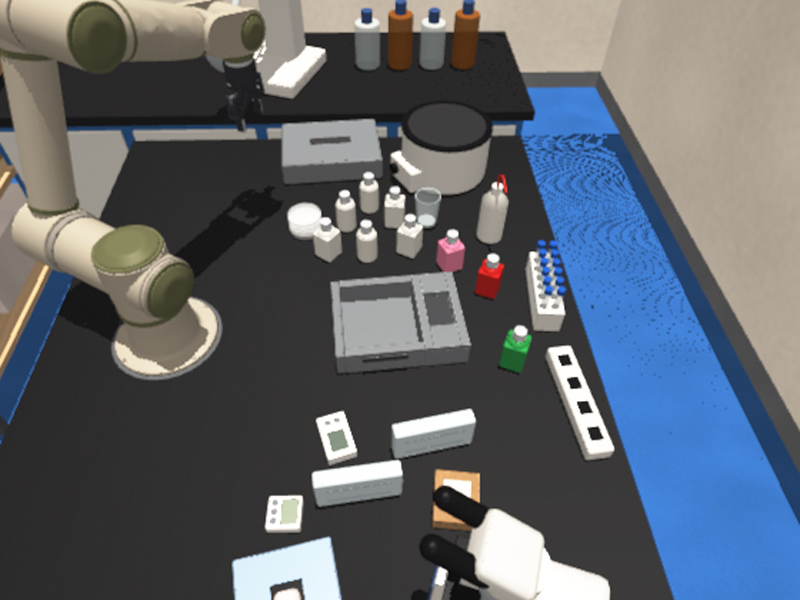

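Top view (800x600): the carrier is at (400,300) with its bay up, i.e. towards +x. The packs are at (562,275) and (617,355). The logger is at (550,380), oblong; the squarish white thing at (633,432) is the timer.

White bottles:
- Round: (150,326), (192,362), (260,333).
- Square: (253,272), (190,290), (250,390).

The red, pink and green bottles are decoys, and so is the large white bottle at (228,150). All six listed bottles are present.

```bash
cat >> h.py <<'E'
S=560/800
def blob(W,d,c,half,zlo,zhi):
    c=np.array(c)*S; v,u=np.mgrid[:420,:560]
    m=(abs(u-c[0])<half)&(abs(v-c[1])<half)&(W[...,2]>zlo)&(W[...,2]<zhi)&(d>0)
    n,l,s,_=cv2.connectedComponentsWithStats(m.astype('uint8'))
    if n<2: return None
    k=1+np.argmax(s[1:,4]); return W[l==k]
def rect(p):
    (cx,cy),(w,h),a=cv2.minAreaRect((p[:,:2]*1000).astype('float32'))
    if w<h: w,h,a=h,w,a+90
    return np.round([cx,cy,w,h,(a+90)%180-90],1), np.round(1000*np.median(p[:,2]),1)
E
python3 - <<'E'
from h import *
im,d,W=world('top')
print('bench z',np.median(blob(W,d,(500,480),15,-.02,.02)[:,2]))
o={'packA':((562,275),38,.08,.1),'packB':((617,355),38,.08,.1),'carrier':((400,300),70,.055,.075),'pocket':((396,248),30,.045,.058),'floor':((400,325),45,.0,.02),'logger':((550,380),28,.018,.034),'timer':((633,432),20,.014,.03),
'slide':((625,260),28,.025,.045),'beaker':((190,240),25,.08,.1),'dishes':((195,425),30,.046,.066)}
for k,(c,h,a,b) in o.items():
    p=blob(W,d,c,h,a,b); print(k,*(rect(p) if p is not None else '-'))
for k,c in {'r1':(150,326),'r2':(192,362),'r3':(260,333),'s1':(253,272),'s2':(190,290),'s3':(250,390),'red':(338,175),'pink':(288,218)}.items():
    p=blob(W,d,c,12,.104,.125); q=blob(W,d,c,25,.06,.082); print(k,*(rect(p) if p is not None else '-'),'body',*(rect(q) if q is not None else '-'))
E
```

```text
bench z -0.0010016675216963213
packA [ 583.1 -302.3  160.    33.1   10.4] 86.0
packB [ 437.4 -397.6  159.1   33.1    6. ] 86.3
carrier [528.   -1.8 292.6 228.2   4.3] 62.3
pocket [624.6   4.8 100.   62.5 -84. ] 50.8
floor [489.6  -5.1 182.6 170.1 -85.8] 8.6
logger [ 392.6 -285.5   98.    58.   -73.1] 24.8
timer [ 301.7 -435.3   63.    61.9   88.9] 20.9
slide [ 616.6 -426.   100.3   84.9   81.9] 33.3
beaker [626.6 377.8  67.6  67.4  63.4] 86.9
dishes [296.1 357.   89.1  84.6 -88.3] 54.2
r1 [469.8 439.5  25.2  24.2   3.3] 110.0 body [464.2 434.1  51.   34.  -40.7] 76.3
r2 [406.4 363.9  26.7  24.9   3.8] 110.6 body [403.1 359.2  49.7  39.4 -31.7] 76.5
r3 [461.3 245.5  26.9  25.7 -79. ] 110.5 body [458.8 238.6  50.1  37.3 -16.8] 76.5
s1 [571.4 263.7  26.5  25.5  64.2] 109.7 body [571.5 264.   53.3  51.8  58.2] 75.6
s2 [ 5.388e+02  3.756e+02  2.610e+01  2.410e+01 -4.000e-01] 109.9 body [538.1 376.5  53.   52.3  83.2] 75.3
s3 [360.3 257.7  27.1  26.6  44.5] 110.3 body [360.4 257.9  52.5  52.   51.9] 76.0
red [757.7 114.7  26.7  25.8  49.4] 110.0 body [757.  114.4  52.9  52.  -26.2] 75.5
pink [671.1 202.5  25.5  25.5 -89.9] 110.0 body [671.6 202.4  53.5  51.8  22.5] 75.3
```

```bash
python3 - <<'E'
from h import *
im,d,W=world('top')
a=cv2.resize(im[170:310,80:205],(500,560),interpolation=cv2.INTER_CUBIC); b=cv2.resize(im[235:330,355:465],(300,259),interpolation=cv2.INTER_CUBIC)
o=np.zeros((560,800,3),'uint8'); o[:,:500]=a; o[:259,500:]=b; cv2.imwrite('pics/crop1.png',o)
E
```

```text
(no output)
```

View pics/crop1.png

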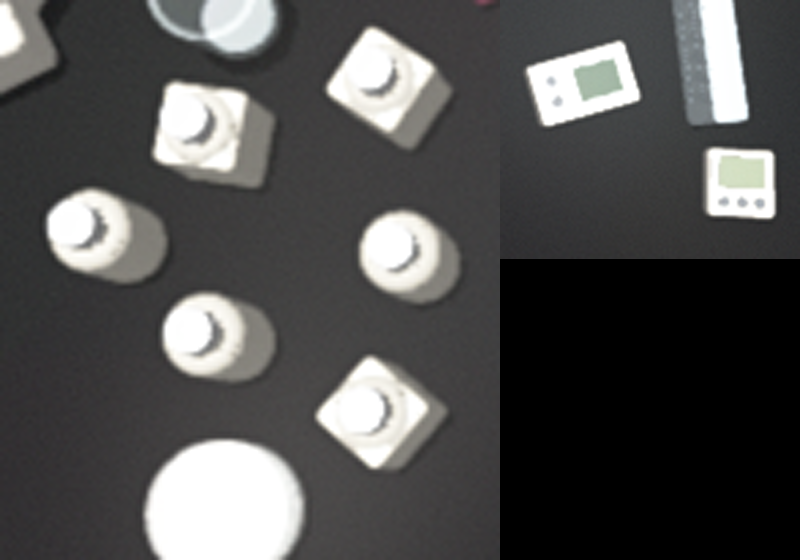

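The crop confirms three white square and three white round bottles. At its right, the logger is the oblong block at (583,83) and the timer the square one at (740,183). The measured sizes match the given ones, so I'll plan the first move.

```bash
cat >> h.py <<'E'
def pose():
    s=telemetry.state(); w,x,y,z=s['ee_rot']
    psi=np.degrees(np.arctan2(y*y-x*x+w*w-z*z,2*(x*y-w*z)))
    return s,s['ee_pos']*1000,psi
C=np.array([489.2,-5.0]); CY=4.2
def car(x,y):
    a=np.radians(CY); return C+np.array([[np.cos(a),-np.sin(a)],[np.sin(a),np.cos(a)]])@np.array([x,y])
def rows(wps,vmax=55):
    "wps: list of (x,y,z,psi) mm, deg"
    s,p,psi=pose(); print('at',np.round(p,1),round(psi,1),'j6',round(np.degrees(s['joint_pos'][5]),0),'t',round(s['time_s'],1),'F',np.round(s['force'],1),'w',round(s['width']*1e3,1))
    for (x,y,z,ps,*v) in wps:
        vm=v[0] if v else vmax; t=np.array([x,y,z],float); turn=((psi-ps)+180)%360-180
        n=int(max(1,np.ceil(np.linalg.norm(t-p)/vm),np.ceil(abs(turn)/10))); out=[]
        p0=p.copy()
        for i in range(n):
            a=np.radians(psi); ty=np.array([np.cos(a),np.sin(a),0]); tx=np.array([-ty[1]*-1*-1,ty[0],0]) 
            tx=np.array([-np.sin(a),np.cos(a),0]); g=p0+(t-p0)*(i+1)/n-p
            sh=np.round([g@tx,g@ty,-g[2]],0 if i<n-1 else 1)
            dt=round(((psi-ps+180)%360-180)/(n-i),0 if i<n-1 else 1)
            p=p+sh[0]*tx+sh[1]*ty-np.array([0,0,sh[2]]); psi-=dt
            out.append([float(k) for k in sh]+[float(dt)])
        print(len(out),out)
E
python3 - <<'E'
from h import *
rows([(583,-302,250,100.4),(583,-302,137,100.4,30)])
E
```

```text
at [175.4 494.7 303.4] 70.5 j6 -13.0 t 0.1 F [ 0.7 -0.2 -0.4] w 85.7
17 [[-38.0, -36.0, 3.0, -2.0], [-37.0, -38.0, 3.0, -2.0], [-36.0, -38.0, 3.0, -2.0], [-34.0, -40.0, 4.0, -2.0], [-33.0, -41.0, 3.0, -2.0], [-31.0, -43.0, 3.0, -2.0], [-30.0, -43.0, 3.0, -2.0], [-29.0, -44.0, 3.0, -2.0], [-26.0, -46.0, 3.0, -2.0], [-26.0, -46.0, 3.0, -1.0], [-24.0, -47.0, 4.0, -2.0], [-23.0, -47.0, 3.0, -1.0], [-22.0, -48.0, 3.0, -2.0], [-20.0, -48.0, 3.0, -1.0], [-19.0, -49.0, 3.0, -2.0], [-18.0, -50.0, 3.0, -1.0], [-16.9, -49.9, 3.4, -1.9]]
4 [[-0.0, 0.0, 28.0, -0.0], [-0.0, 0.0, 28.0, -0.0], [-0.0, 0.0, 29.0, -0.0], [-0.0, 0.0, 28.0, -0.0]]
```

servo_tool:
  series:
    - [-38, -36, 3, -2, 0.8]
    - [-37, -38, 3, -2, 0.8]
    - [-36, -38, 3, -2, 0.8]
    - [-34, -40, 4, -2, 0.8]
    - [-33, -41, 3, -2, 0.8]
    - [-31, -43, 3, -2, 0.8]
    - [-30, -43, 3, -2, 0.8]
    - [-29, -44, 3, -2, 0.8]
    - [-26, -46, 3, -2, 0.8]
    - [-26, -46, 3, -1, 0.8]
  newtons: 60

```text
time_s: 1.35
ee_pos: [0.4159, 0.0243, 0.2727]
ee_rot: [-0.0, 0.004, 1.0, 0.0]
force: [1.0, 1.2, 0.9]
width: 0.0684
grip_force: 0.0
```

servo_tool:
  series:
    - [-24, -47, 4, -2, 0.8]
    - [-23, -47, 3, -1, 0.8]
    - [-22, -48, 3, -2, 0.8]
    - [-20, -48, 3, -1, 0.8]
    - [-19, -49, 3, -2, 0.8]
    - [-18, -50, 3, -1, 0.8]
    - [-17, -50, 3, -2, 0.8]
    - [0, 0, 0, 0, 0.8]
    - [0, 0, 0, 0, 0.8]

```text
time_s: 2.48
ee_pos: [0.583, -0.3015, 0.2504]
ee_rot: [-0.0, -0.091, 0.996, 0.0]
force: [0.0, 0.3, 0.0]
width: 0.0681
grip_force: 0.0
```

```bash
python3 - <<'E'
from h import *
rows([(583,-302,136,100.4,30)])
im,d=cap('wrist'); cv2.imwrite('pics/w1.png',im); print(vision.camera_model('wrist')['tvec'])
E
```

```text
at [ 583.  -301.5  250.4] 100.5 j6 -138.0 t 2.5 F [0.  0.3 0. ] w 68.1
4 [[0.0, -0.0, 29.0, 0.0], [0.0, -0.0, 28.0, 0.0], [0.0, -0.0, 29.0, 0.0], [0.1, -0.5, 28.4, 0.1]]
[ 0.40159602 -0.51555457  0.16466255]
```

View pics/w1.png

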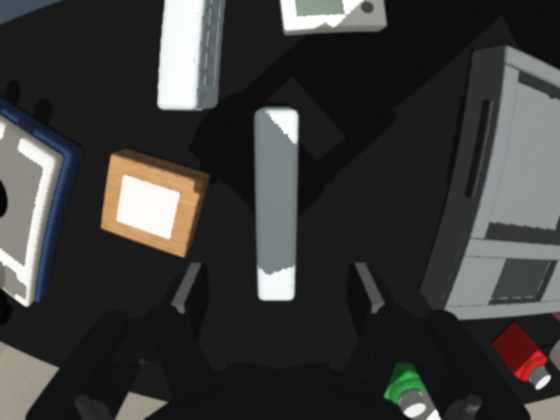

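The wrist picture shows the pack at (277,205), vertical in the frame and centred between the fingertips at (190,290) and (366,290). I'll descend.

servo_tool:
  series:
    - [0, 0, 29, 0, 0.8]
    - [0, 0, 29, 0, 0.8]
    - [0, 0, 29, 0, 0.8]
    - [0, 0, 28, 0, 0.8]
    - [0, 0, 0, 0, 0.8]
    - [0, 0, 0, 0, 0.2]
    - [0, 0, 0, 0, 0]
    - [0, 0, 0, 0, 0]
    - [0, 0, 0, 0, 0]
    - [0, 0, 0, 0, 0]
  newtons: 80

```text
time_s: 3.78
ee_pos: [0.5837, -0.3024, 0.1379]
ee_rot: [0.001, -0.091, 0.996, -0.001]
force: [-0.4, -0.4, 7.1]
width: 0.0306
grip_force: 81.4
```

```bash
python3 - <<'E'
from h import *
im,d,W=world('wrist')
p=W[150:260,240:310].reshape(-1,3); p=p[(p[:,2]>.08)&(p[:,2]<.1)]; print('wrist pack',rect(p))
q=W[(W[...,2]>.055)&(W[...,2]<.075)&(np.mgrid[:420,:560][1]>420)]; print(len(q), q.min(0),q.max(0))
x,y=car(0,72); print(x,y)
s,p0,_=pose()
rows([(583,-301.5,280,100.5,50),(x,y,280,94.2),(x,y,175,94.2,35)])
E
```

```text
wrist pack (array([ 580. , -303.1,   89.8,   32.2,   10.3]), np.float64(88.0))
11599 [ 0.38763072 -0.12410221  0.05500181] [0.88563778 0.14207689 0.07493947]
483.9268498068105 66.80664236016098
at [ 583.7 -302.4  137.9] 100.5 j6 -138.0 t 3.8 F [-0.4 -0.4  7.1] w 30.6
3 [[0.0, 0.0, -47.0, -0.0], [0.0, 1.0, -48.0, -0.0], [0.5, 0.0, -47.1, -0.0]]
7 [[4.0, 54.0, -0.0, 1.0], [6.0, 55.0, -0.0, 1.0], [6.0, 54.0, -0.0, 1.0], [7.0, 54.0, -0.0, 1.0], [8.0, 54.0, -0.0, 1.0], [9.0, 53.0, -0.0, 1.0], [10.3, 53.8, -0.0, 0.3]]
3 [[0.0, 0.0, 35.0, -0.0], [0.0, 0.0, 35.0, -0.0], [0.0, 0.0, 35.0, -0.0]]
```

servo_tool:
  series:
    - [0, 0, -45, 0, 0]
    - [0, 0, -45, 0, 0]
    - [4, 54, 0, 1, 0]
    - [6, 55, 0, 1, 0]
    - [6, 54, 0, 1, 0]
    - [7, 54, 0, 1, 0]
    - [8, 54, 0, 1, 0]
    - [9, 53, 0, 1, 0]
    - [10, 53, 0, 0.3, 0]
    - [0, 0, 0, 0, 0]
  newtons: 100

```text
time_s: 5.03
ee_pos: [0.4831, 0.0684, 0.226]
ee_rot: [-0.0, -0.039, 0.999, 0.0]
force: [0.4, -0.4, -4.5]
width: 0.0298
grip_force: 101.5
```

```bash
python3 - <<'E'
from h import *
x,y=car(0,72)
rows([(x,y,164,94.2,30),(x,y,148.5,94.2,6)])
cap('top'); im,d,W=world('top')
im2,d2=cap('wrist'); cv2.imwrite('pics/w2.png',np.hstack([cv2.resize(im2,(480,360)),cv2.resize(im[120:300,200:360],(320,360))]))
E
```

```text
at [483.1  68.4 226. ] 94.4 j6 -100.0 t 5.0 F [ 0.4 -0.4 -4.5] w 29.8
3 [[-0.0, -1.0, 21.0, 0.0], [-0.0, -0.0, 20.0, 0.0], [-0.7, -0.6, 21.0, 0.2]]
3 [[-0.0, -0.0, 5.0, 0.0], [-0.0, -0.0, 5.0, 0.0], [-0.0, -0.0, 5.5, 0.0]]
```

View pics/w2.png

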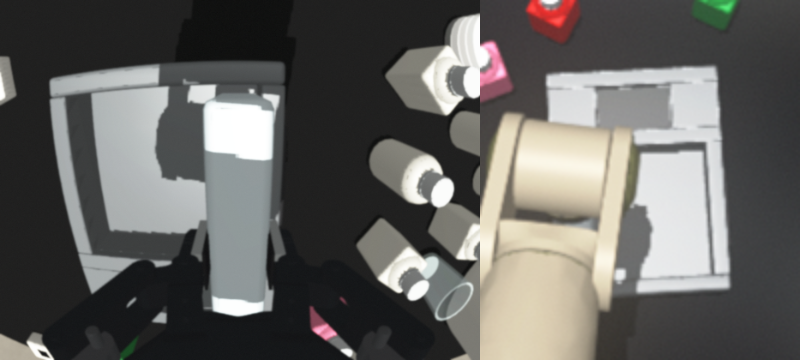

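The picture shows the held pack level at (238,200), over the +y side of the carrier. I'll lower it slowly.

servo_tool:
  series:
    - [0, -1.6, 21, 0.2, 0]
    - [0, 0, 20, 0, 0]
    - [-0.7, 0, 17, 0, 0]
    - [0, 0, 6, 0, 0]
    - [0, 0, 5, 0, 0]
    - [0, 0, 4, 0, 0]
    - [0, 0, 0, 0, 0]

```text
time_s: 6.0
ee_pos: [0.4853, 0.0639, 0.153]
ee_rot: [0.0, -0.035, 0.999, -0.0]
force: [-1.4, 0.5, -5.0]
width: 0.0299
grip_force: 101.5
```

servo_tool:
  series:
    - [0, 3, 1, 0, 0]
    - [0, 0, 2, 0, 0]
    - [0, 0, 2, 0, 0]
    - [0, 0, 1, 0, 0]
    - [0, 0, 0, 0, 0]

```text
time_s: 6.62
ee_pos: [0.485, 0.067, 0.1479]
ee_rot: [0.0, -0.035, 0.999, -0.0]
force: [-6.8, -0.8, 8.9]
width: 0.0299
grip_force: 103.4
```

servo_tool:
  series:
    - [0, 1, -0.7, 0, 0]
    - [0, 1, 0, 0, 0]
    - [0, 0, 0, 0, 0]
    - [0, 0, 0, 0, 0.3]
    - [0, 0, 0, 0, 0.55]
    - [0, 0, 0, 0, 0.55]
    - [0, 0, 0, 0, 0.55]
    - [0, 0, -25, 0, 0.55]
    - [0, 0, -40, 0, 0.6]
    - [0, 0, -40, 0, 0.8]

```text
time_s: 7.88
ee_pos: [0.4847, 0.0691, 0.2537]
ee_rot: [-0.0, -0.035, 0.999, 0.0]
force: [0.8, 0.4, 0.0]
width: 0.0676
grip_force: 0.0
```

```bash
python3 - <<'E'
from h import *
rows([(437.4,-397.8,250,96),(437.4,-397.8,136,96,30)])
E
```

```text
at [484.7  69.1 253.7] 94.0 j6 -100.0 t 7.9 F [0.8 0.4 0. ] w 67.6
9 [[9.0, -51.0, 0.0, -0.0], [9.0, -52.0, 1.0, -0.0], [9.0, -51.0, 0.0, -0.0], [8.0, -52.0, 1.0, -0.0], [9.0, -51.0, 0.0, -0.0], [9.0, -51.0, 0.0, -1.0], [10.0, -52.0, 1.0, -0.0], [10.0, -51.0, 0.0, -1.0], [10.1, -50.8, 0.7, -0.0]]
4 [[0.0, 0.0, 29.0, -0.0], [0.0, 0.0, 28.0, -0.0], [0.0, 0.0, 29.0, -0.0], [0.0, 0.0, 28.0, -0.0]]
```

servo_tool:
  series:
    - [9, -51, 0, 0, 0.8]
    - [9, -52, 1, 0, 0.8]
    - [9, -51, 0, 0, 0.8]
    - [8, -52, 1, 0, 0.8]
    - [9, -51, 0, 0, 0.8]
    - [9, -51, 0, -1, 0.8]
    - [10, -52, 1, 0, 0.8]
    - [10, -51, 0, -1, 0.8]
    - [10, -51, 0.7, 0, 0.8]
    - [0, 0, 0, 0, 0.8]

```text
time_s: 9.12
ee_pos: [0.4368, -0.4008, 0.248]
ee_rot: [-0.0, -0.05, 0.999, 0.0]
force: [0.4, 1.0, 0.2]
width: 0.0685
grip_force: 0.0
```

```bash
python3 - <<'E'
from h import *
rows([(437.4,-397.8,137,96,30)])
cap('top'); im,d,W=world('top')
p=blob(W,d,(375,325),40,.09,.105); print('placed pack', rect(p) if p is not None else None)
a=np.radians(CY); q=(p[:,:2]*1000-C)@np.array([[np.cos(a),-np.sin(a)],[np.sin(a),np.cos(a)]]); print(np.percentile(q,[1,50,99],0))
p=blob(W,d,(617,355),38,.08,.1); print(rect(p)); p=blob(W,d,(550,380),28,.018,.034);print('logger',rect(p))
p=blob(W,d,(400,300),70,.055,.075); print(rect(p))
E
```

```text
at [ 436.8 -400.8  248. ] 95.8 j6 -150.0 t 9.1 F [0.4 1.  0.2] w 68.5
4 [[-0.0, 1.0, 28.0, -0.0], [-0.0, 0.0, 28.0, -0.0], [-1.0, 1.0, 27.0, -0.0], [0.1, 0.9, 28.0, -0.2]]
placed pack (array([484.6,  68.1, 159.8,  31.9,   3.9]), np.float64(96.1))
[[-77.74569372  57.5927898 ]
 [ -0.97151991  73.24438123]
 [ 78.3070306   88.80124194]]
(array([ 487.2, -391.3,   56.8,   33.2,    5.5]), np.float64(86.3))
logger (array([ 392.6, -285.3,   97.3,   57.8,  -73. ]), np.float64(24.7))
(array([528.1,  -3.1, 292.8, 228.6,   4.4]), np.float64(62.4))
```

servo_tool:
  series:
    - [0, 1, 28, 0, 0.8]
    - [0, 0, 28, 0, 0.8]
    - [0, 1, 27, 0, 0.8]
    - [0, 0, 28, 0, 0.8]
    - [0, 0, 0, 0, 0.8]
    - [0, 0, 0, 0, 0.2]
    - [0, 0, 0, 0, 0]
    - [0, 0, 0, 0, 0]
    - [0, 0, 0, 0, 0]
  newtons: 100

```text
time_s: 10.3
ee_pos: [0.438, -0.3966, 0.1397]
ee_rot: [0.001, -0.052, 0.999, -0.001]
force: [-0.8, 0.5, 7.0]
width: 0.0301
grip_force: 99.4
```

```bash
python3 - <<'E'
from h import *
s,p,psi=pose()
x,y=car(0,-72)
rows([(p[0],p[1],228,psi,50),(x,y,228,94.2),(x,y,165,94.2,35)])
E
```

```text
at [ 438.  -396.6  139.7] 96.0 j6 -149.0 t 10.3 F [-0.8  0.5  7. ] w 30.1
2 [[0.0, 0.0, -44.0, 0.0], [0.0, 0.0, -44.3, 0.0]]
6 [[-15.0, 52.0, -0.0, 0.0], [-15.0, 52.0, -0.0, 0.0], [-15.0, 52.0, -0.0, 0.0], [-15.0, 52.0, -0.0, 1.0], [-14.0, 52.0, -0.0, 0.0], [-13.7, 52.7, -0.0, 0.8]]
2 [[0.0, -0.0, 31.0, -0.0], [0.0, -0.0, 32.0, -0.0]]
```

servo_tool:
  series:
    - [0, 0, -44, 0, 0]
    - [0, 0, -44, 0, 0]
    - [-15, 52, 0, 0, 0]
    - [-15, 52, 0, 0, 0]
    - [-15, 52, 0, 0, 0]
    - [-15, 52, 0, 1, 0]
    - [-14, 52, 0, 0, 0]
    - [-13.7, 52.7, 0, 0.8, 0]
    - [0, 0, 0, 0, 0]
    - [0, 0, 0, 0, 0]

```text
time_s: 11.55
ee_pos: [0.494, -0.0764, 0.2261]
ee_rot: [0.0, -0.037, 0.999, -0.0]
force: [0.1, 0.3, -3.8]
width: 0.0298
grip_force: 101.0
```

```bash
python3 - <<'E'
from h import *
x,y=car(0,-72)
rows([(x,y,170,94.2,30),(x,y,150,94.2,5)])
E
```

```text
at [494.  -76.4 226.1] 94.2 j6 -116.0 t 11.6 F [ 0.1  0.3 -3.8] w 29.8
2 [[-0.0, -0.0, 28.0, -0.0], [-0.4, -0.4, 28.1, -0.0]]
4 [[-0.0, -0.0, 5.0, -0.0], [-0.0, -0.0, 5.0, -0.0], [-0.0, -0.0, 5.0, -0.0], [-0.0, -0.0, 5.0, -0.0]]
```

servo_tool:
  series:
    - [0, 0, 28, 0, 0]
    - [0, 0, 28, 0, 0]
    - [0, 0, 8, 0, 0]
    - [0, 0, 5, 0, 0]
    - [0, 0, 3, 0, 0]
    - [0, 0, 2, 0, 0]
    - [0, 0, 1, 0, 0]
    - [0, 0, 0, 0, 0]

```text
time_s: 12.55
ee_pos: [0.4941, -0.0763, 0.151]
ee_rot: [0.0, -0.036, 0.999, -0.0]
force: [-0.8, -0.4, -2.4]
width: 0.0299
grip_force: 100.9
```

servo_tool:
  series:
    - [0, -1, 1, 0, 0]
    - [0, -1, 0.5, 0, 0]
    - [0, 0, 0, 0, 0]
    - [0, 0, 0, 0, 0.3]
    - [0, 0, 0, 0, 0.55]
    - [0, 0, 0, 0, 0.55]
    - [0, 0, 0, 0, 0.55]
    - [0, 0, -25, 0, 0.55]
    - [0, 0, -45, 0, 0.6]
    - [0, 0, -60, 0, 0.6]

```text
time_s: 13.8
ee_pos: [0.4938, -0.0782, 0.2801]
ee_rot: [-0.001, -0.036, 0.999, 0.0]
force: [0.9, -1.4, -0.3]
width: 0.0512
grip_force: 0.0
```

```bash
python3 - <<'E'
from h import *
rows([(461.3,246.5,300,45)])
E
```

```text
at [493.8 -78.2 280.1] 94.2 j6 -117.0 t 13.8 F [ 0.9 -1.4 -0.3] w 51.2
6 [[1.0, 54.0, -3.0, 8.0], [10.0, 54.0, -4.0, 8.0], [16.0, 52.0, -3.0, 8.0], [23.0, 49.0, -3.0, 8.0], [30.0, 45.0, -4.0, 9.0], [37.2, 40.2, -2.9, 8.2]]
```

```bash
python3 - <<'E'
from h import *
cap('top'); im,d,W=world('top')
a=np.radians(CY); Rm=np.array([[np.cos(a),-np.sin(a)],[np.sin(a),np.cos(a)]])
for c,h in (((375,325),40),):
    p=blob(W,d,c,h,.09,.105); print(rect(p), (np.array(rect(p)[0][:2])-C)@Rm)
rows([(461.3,245.5,280,4.2)])
cv2.imwrite('pics/t2.png',cv2.resize(im[130:300,200:360],(640,680))[:600])
E
```

```text
(array([484.7,  68.2, 159.7,  31.9,   3.7]), np.float64(96.1)) [ 0.87312088 73.33299162]
at [495.7 -78.8 288.7] 94.2 j6 -117.0 t 13.8 F [ 2.3 -0.   8.8] w 51.2
9 [[1.0, 36.0, 1.0, 10.0], [8.0, 36.0, 1.0, 10.0], [13.0, 33.0, 1.0, 10.0], [19.0, 31.0, 1.0, 10.0], [25.0, 27.0, 1.0, 10.0], [28.0, 22.0, 1.0, 10.0], [32.0, 18.0, 1.0, 10.0], [34.0, 11.0, 1.0, 10.0], [36.3, 4.9, 0.7, 10.0]]
```

servo_tool:
  series:
    - [1, 36, 1, 10, 0.6]
    - [8, 36, 1, 10, 0.6]
    - [13, 33, 1, 10, 0.6]
    - [19, 31, 1, 10, 0.6]
    - [25, 27, 1, 10, 0.6]
    - [28, 22, 1, 10, 0.6]
    - [32, 18, 1, 10, 0.6]
    - [34, 11, 1, 10, 0.6]
    - [36, 5, 1, 10, 0.6]
    - [0, 0, 0, 0, 0.6]

```text
time_s: 15.1
ee_pos: [0.4596, 0.2475, 0.27]
ee_rot: [-0.0, 0.68, 0.733, -0.0]
force: [0.4, -0.6, -0.1]
width: 0.0515
grip_force: 0.0
```

```bash
python3 - <<'E'
from h import *
cap('top'); im,d,W=world('top')
a=np.radians(CY); Rm=np.array([[np.cos(a),-np.sin(a)],[np.sin(a),np.cos(a)]])
for c,h in (((375,325),40),((440,325),32)):
    p=blob(W,d,c,h,.09,.105); print(rect(p), (np.array(rect(p)[0][:2])-C)@Rm)
im2,d2=cap('wrist');_,_,V=world('wrist')
q=V[(abs(V[...,0]-.4613)<.03)&(abs(V[...,1]-.2455)<.03)&(V[...,2]>.106)&(V[...,2]<.12)]; print('cap wrist',rect(q))
rows([(461.3,245.5,168,4.2,35)])
cv2.imwrite('pics/t2.png',np.hstack([cv2.resize(im2,(480,360)),cv2.resize(im[120:300,200:360],(320,360))]))
E
```

```text
(array([484.8,  68.1, 160. ,  32.1,   3.8]), np.float64(96.0)) [ 0.96552851 73.22593635]
(array([486.9, -80.1, 147.4,  31.8,   4.2]), np.float64(96.3)) [ -7.7940119  -74.72986939]
cap wrist (array([463.1, 246.5,  27.2,  26.4, -84.1]), np.float64(112.2))
at [460.1 245.7 270.2] 4.3 j6 11.0 t 15.2 F [-0.4 -0.4  0.4] w 51.1
3 [[-0.0, 0.0, 34.0, 0.0], [-0.0, 1.0, 34.0, 0.0], [-0.3, 0.2, 34.2, 0.1]]
```

View pics/t2.png

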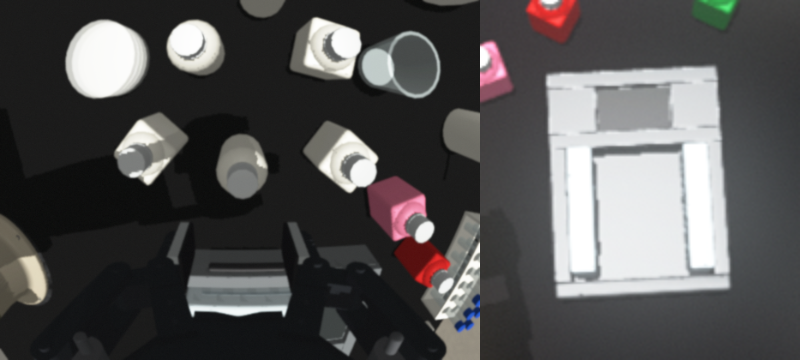

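Both packs stand along the walls at y +73 and -75 mm, seen in the right half at (582,212) and (697,207). The left half shows the bottle cap at (241,180), ahead of the fingers. Top readings are about 1.5 and 1 mm off the wrist's, so I'll correct for that.

```bash
cat >> h.py <<'E'
D=np.array([1.5,1.0]); C=C+D
def slot(i,j): return car(56.5*i-.5,28*j-.7)   # i -1..1, j +-1
def pick(x,y,psi): rows([(x+D[0],y+D[1],290,psi),(x+D[0],y+D[1],167,psi,35)])
def place(i,j,psi=4.2):
    x,y=slot(i,j); s,p,ps=pose(); print('slot',x,y); rows([(p[0],p[1],308,ps,50),(x,y,308,psi),(x,y,182,psi,32)])
E
python3 - <<'E'
from h import *
rows([(463,246.5,167,4.2,35)])
E
```

```text
at [460.1 245.7 270.2] 4.3 j6 11.0 t 15.2 F [-0.4 -0.4  0.4] w 51.1
3 [[0.0, 1.0, 34.0, 0.0], [0.0, 1.0, 35.0, 0.0], [0.6, 1.0, 34.2, 0.1]]
```

servo_tool:
  series:
    - [0, 1, 34, 0, 0.6]
    - [0, 1, 35, 0, 0.6]
    - [0.6, 1, 34, 0, 0.6]
    - [0, 0, 0, 0, 0.6]
    - [0, 0, 0, 0, 0.2]
    - [0, 0, 0, 0, 0]
    - [0, 0, 0, 0, 0]
    - [0, 0, 0, 0, 0]
  newtons: 80

```text
time_s: 16.2
ee_pos: [0.4637, 0.2467, 0.1694]
ee_rot: [0.001, 0.681, 0.732, 0.001]
force: [-0.5, -0.7, 6.3]
width: 0.0247
grip_force: 78.4
```

```bash
python3 - <<'E'
from h import *
place(-1,-1)
E
```

```text
slot 435.9550110557689 -36.797502732616955
at [463.7 246.7 169.4] 4.2 j6 11.0 t 16.2 F [-0.5 -0.7  6.3] w 24.7
3 [[0.0, 0.0, -46.0, 0.0], [0.0, 0.0, -46.0, 0.0], [0.0, 0.0, -46.6, 0.0]]
6 [[-47.0, -8.0, 0.0, -0.0], [-47.0, -8.0, 0.0, -0.0], [-46.0, -8.0, 0.0, -0.0], [-47.0, -8.0, 0.0, -0.0], [-47.0, -8.0, 0.0, -0.0], [-46.7, -8.4, 0.0, -0.0]]
4 [[0.0, -0.0, 32.0, -0.0], [0.0, -0.0, 31.0, -0.0], [0.0, -0.0, 32.0, -0.0], [0.0, -0.0, 31.0, -0.0]]
```

servo_tool:
  series:
    - [0, 0, -46, 0, 0]
    - [0, 0, -46, 0, 0]
    - [0, 0, -46, 0, 0]
    - [-47, -8, 0, 0, 0]
    - [-47, -8, 0, 0, 0]
    - [-46, -8, 0, 0, 0]
    - [-47, -8, 0, 0, 0]
    - [-47, -8, 0, 0, 0]
    - [-47, -8.4, 0, 0, 0]
    - [0, 0, 0, 0, 0]

```text
time_s: 17.45
ee_pos: [0.4349, -0.0395, 0.3063]
ee_rot: [0.001, 0.682, 0.731, 0.0]
force: [-0.2, 1.2, -1.2]
width: 0.0249
grip_force: 79.3
```

```bash
python3 - <<'E'
from h import *
cap('wrist'); im,d,V=world('wrist'); cv2.imwrite('pics/w3.png',im)
x,y=slot(-1,-1); print(x,y)
rows([(x,y,190,4.2,32),(x,y,180,4.2,5)])
E
```

```text
435.9550110557689 -36.797502732616955
at [435.  -38.  306.2] 4.0 j6 -24.0 t 17.5 F [-0.3 -0.5 -0.3] w 24.8
4 [[0.0, 0.0, 29.0, -0.0], [1.0, 1.0, 29.0, -0.0], [-0.0, -0.0, 29.0, -0.0], [0.1, 0.0, 29.2, -0.2]]
2 [[0.0, 0.0, 5.0, 0.0], [0.0, 0.0, 5.0, 0.0]]
```

View pics/w3.png

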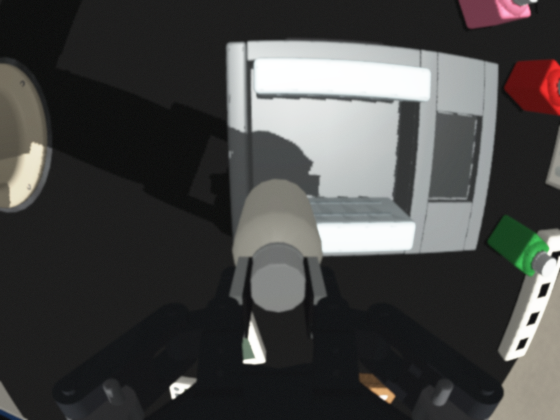

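The picture shows the bottle hanging straight at (278,260), over the rear right slot between the packs. I'll lower it.

servo_tool:
  series:
    - [0, 0, 29, 0, 0]
    - [1, 1, 29, 0, 0]
    - [0, 0, 29, 0, 0]
    - [0, 0, 29, 0, 0]
    - [0, 0, 5, 0, 0]
    - [0, 0, 4, 0, 0]
    - [0, 0, 2, 0, 0]
    - [0, 0, 0, 0, 0]

```text
time_s: 18.5
ee_pos: [0.4366, -0.0361, 0.1794]
ee_rot: [0.001, 0.681, 0.732, 0.0]
force: [-1.7, 0.0, 4.7]
width: 0.0249
grip_force: 79.8
```

```bash
python3 - <<'E'
from h import *
im,d,V=world('wrist')
v,u=np.mgrid[:420,:560]
p=V[(u>250)&(u<435)&(v>55)&(v<110)&(V[...,2]>.09)&(V[...,2]<.105)]; r_=rect(p); print(r_)
a=np.radians(CY); Rm=np.array([[np.cos(a),-np.sin(a)],[np.sin(a),np.cos(a)]]); print((r_[0][:2]-C)@Rm)
p=V[(u>420)&(u<500)&(v>90)&(v<220)&(V[...,2]>.044)&(V[...,2]<.058)]; r_=rect(p); print('pocket',r_,(r_[0][:2]-C)@Rm)
pose_=rows([])
E
```

```text
(array([485.9,  68.7, 158.8,  32.6,   3.9]), np.float64(98.0))
[ 0.53730744 72.85630584]
pocket (array([628.1,   5.4,  99.9,  58.1, -86.2]), np.float64(52.4)) [137.71944822  -0.6881722 ]
at [436.6 -36.1 179.4] 4.2 j6 -24.0 t 18.5 F [-1.7  0.   4.7] w 24.9
```

servo_tool:
  series:
    - [0, 0, 0, 0, 0.3]
    - [0, 0, 0, 0, 0.45]
    - [0, 0, 0, 0, 0.45]
    - [0, 0, -20, 0, 0.45]
    - [0, 0, -45, 0, 0.5]
    - [0, 0, -50, 0, 0.6]
    - [0, 0, 0, 0, 0.6]
    - [0, 0, 0, 0, 0.6]

```text
time_s: 19.5
ee_pos: [0.4358, -0.036, 0.2926]
ee_rot: [-0.001, 0.681, 0.732, -0.0]
force: [0.3, -0.2, -0.3]
width: 0.0515
grip_force: 0.0
```

```bash
python3 - <<'E'
from h import *
pick(360.3,257.7,-38.1+0.0)
E
```

```text
at [435.8 -36.  292.6] 4.2 j6 -24.0 t 19.5 F [ 0.3 -0.2 -0.3] w 51.5
6 [[50.0, -9.0, 0.0, 7.0], [48.0, -14.0, 1.0, 7.0], [47.0, -21.0, 0.0, 7.0], [43.0, -26.0, 1.0, 7.0], [40.0, -31.0, 0.0, 7.0], [35.8, -35.9, 0.6, 7.3]]
4 [[-0.0, 0.0, 31.0, -0.0], [-0.0, 0.0, 30.0, -0.0], [-0.0, 0.0, 31.0, -0.0], [-0.0, 0.0, 31.0, -0.0]]
```

servo_tool:
  series:
    - [50, -9, 0, 7, 0.6]
    - [48, -14, 1, 7, 0.6]
    - [47, -21, 0, 7, 0.6]
    - [43, -26, 1, 7, 0.6]
    - [40, -31, 0, 7, 0.6]
    - [36, -36, 0.6, 7.3, 0.6]
    - [0, 0, 0, 0, 0.6]
    - [0, 0, 0, 0, 0.6]

```text
time_s: 20.5
ee_pos: [0.362, 0.2584, 0.2897]
ee_rot: [0.0, 0.899, 0.438, -0.001]
force: [0.5, -0.8, 0.2]
width: 0.0513
grip_force: 0.0
```

```bash
cat >> h.py <<'E'
def capw(x,y,psi):
    "refine cap centre (and square body yaw mod 90) in wrist view, then rows"
    cap('wrist'); _,_,V=world('wrist')
    near=(np.hypot(V[...,0]*1000-x,V[...,1]*1000-y)<32)
    q=V[near&(V[...,2]>.107)&(V[...,2]<.118)]
    print('cap',len(q), *(rect(q) if len(q)>30 else ()))
    q=V[near&(V[...,2]>.07)&(V[...,2]<.081)]
    print('body',len(q), *(rect(q) if len(q)>30 else ()))
E
python3 - <<'E'
from h import *
capw(361.8,258.7,0); rows([(361.8,258.7,167,-38.1,35)])
E
```

```text
cap 903 [362.  259.2  27.1  27.   89.2] 112.3
body 1119 [362.7 259.6  51.9  51.4 -39.7] 77.7
at [362.2 258.1 290. ] -38.1 j6 58.0 t 20.6 F [-0.1  0.3  0.1] w 51.2
4 [[0.0, -0.0, 31.0, -0.0], [0.0, -0.0, 31.0, -0.0], [0.0, -1.0, 30.0, -0.0], [0.2, 0.3, 31.0, -0.0]]
```

servo_tool:
  series:
    - [0, 0, 31, 1, 0.6]
    - [0.5, 0, 31, 0, 0.6]
    - [0, 0, 30, 0, 0.6]
    - [0, 0, 31, 0, 0.6]
    - [0, 0, 0, 0, 0.5]
    - [0, 0, 0, 0, 0.2]
    - [0, 0, 0, 0, 0]
    - [0, 0, 0, 0, 0]
    - [0, 0, 0, 0, 0]

```text
time_s: 21.68
ee_pos: [0.363, 0.2594, 0.169]
ee_rot: [0.0, 0.903, 0.43, 0.001]
force: [-1.3, -2.0, 6.2]
width: 0.0249
grip_force: 79.2
```

```bash
python3 - <<'E'
from h import *
place(0,-1)
E
```

```text
slot 492.3032790189508 -32.65954459490576
at [363.  259.4 169. ] -39.1 j6 60.0 t 21.7 F [-1.3 -2.   6.2] w 24.9
3 [[0.0, 0.0, -46.0, 0.0], [0.0, 0.0, -47.0, 0.0], [0.0, 0.0, -46.0, 0.0]]
6 [[-24.0, 47.0, 0.0, -7.0], [-30.0, 45.0, 0.0, -7.0], [-35.0, 40.0, 0.0, -7.0], [-39.0, 35.0, 0.0, -7.0], [-44.0, 31.0, 0.0, -8.0], [-47.4, 23.9, 0.0, -7.3]]
4 [[-0.0, 0.0, 32.0, -0.0], [-0.0, 0.0, 31.0, -0.0], [-0.0, 0.0, 32.0, -0.0], [-0.0, 0.0, 31.0, -0.0]]
```

servo_tool:
  series:
    - [0, 0, -46, 0, 0]
    - [0, 0, -47, 0, 0]
    - [0, 0, -46, 0, 0]
    - [-24, 47, 0, -7, 0]
    - [-30, 45, 0, -7, 0]
    - [-35, 40, 0, -7, 0]
    - [-39, 35, 0, -7, 0]
    - [-44, 31, 0, -8, 0]
    - [-47.4, 24, 0, -7.3, 0]
    - [0, 0, 0, 0, 0]

```text
time_s: 22.92
ee_pos: [0.4923, -0.0355, 0.3065]
ee_rot: [-0.0, 0.682, 0.731, -0.0]
force: [-1.0, 0.4, -1.9]
width: 0.025
grip_force: 79.5
```

servo_tool:
  series:
    - [0, 0, 0, 0, 0]
    - [0, 0, 0, 0, 0]

```text
time_s: 23.18
ee_pos: [0.4913, -0.0318, 0.307]
ee_rot: [-0.0, 0.681, 0.733, 0.0]
force: [-0.8, -0.6, -1.7]
width: 0.025
grip_force: 79.5
```

servo_tool:
  series:
    - [-1, 1, 30, 0, 0]
    - [0, 0, 30, 0, 0]
    - [0, 0, 30, 0, 0]
    - [0, 0, 27, 0, 0]
    - [0, 0, 5, 0, 0]
    - [0, 0, 4, 0, 0]
    - [0, 0, 2, 0, 0]
    - [0, 0, 0, 0, 0]

```text
time_s: 24.18
ee_pos: [0.4929, -0.0337, 0.1793]
ee_rot: [0.0, 0.681, 0.732, 0.0]
force: [-0.2, -0.2, -1.4]
width: 0.0247
grip_force: 79.5
```

servo_tool:
  series:
    - [0, 0, 0.7, 0, 0]
    - [0, 0, 0, 0, 0.3]
    - [0, 0, 0, 0, 0.45]
    - [0, 0, 0, 0, 0.45]
    - [0, 0, -20, 0, 0.45]
    - [0, 0, -45, 0, 0.5]
    - [0, 0, -50, 0, 0.6]
    - [0, 0, 0, 0, 0.6]
    - [0, 0, 0, 0, 0.6]

```text
time_s: 25.3
ee_pos: [0.4925, -0.0336, 0.2924]
ee_rot: [-0.0, 0.681, 0.732, -0.0]
force: [-0.4, 0.2, -0.4]
width: 0.0508
grip_force: 0.0
```

```bash
python3 - <<'E'
from h import *
pick(571.4,263.7,-31.8)
E
```

```text
at [492.5 -33.6 292.4] 4.2 j6 -22.0 t 25.3 F [-0.4  0.2 -0.4] w 50.8
6 [[49.0, 17.0, 0.0, 6.0], [50.0, 12.0, 1.0, 6.0], [51.0, 6.0, 0.0, 6.0], [51.0, 2.0, 1.0, 6.0], [52.0, -5.0, -0.0, 6.0], [50.2, -9.3, 0.4, 6.0]]
4 [[-0.0, -0.0, 31.0, -0.0], [-0.0, -0.0, 30.0, -0.0], [-0.0, -0.0, 31.0, -0.0], [-0.0, -0.0, 31.0, -0.0]]
```

servo_tool:
  series:
    - [49, 17, 0, 6, 0.6]
    - [50, 12, 1, 6, 0.6]
    - [51, 6, 0, 6, 0.6]
    - [51, 2, 1, 6, 0.6]
    - [52, -5, 0, 6, 0.6]
    - [50, -9, 0.4, 6, 0.6]
    - [0, 0, 0, 0, 0.6]
    - [0, 0, 0, 0, 0.6]

```text
time_s: 26.3
ee_pos: [0.5732, 0.2639, 0.2893]
ee_rot: [-0.0, 0.874, 0.486, -0.001]
force: [0.9, -0.3, -0.2]
width: 0.0512
grip_force: 0.0
```

```bash
python3 - <<'E'
from h import *
capw(572.9,264.7,0); rows([(572.9,264.7,167,-31.8,35)])
E
```

```text
cap 908 [574.  265.5  27.4  26.6  58.5] 112.3
body 1112 [573.9 265.5  52.8  52.4  59.1] 77.8
at [573.3 263.4 289.8] -31.8 j6 46.0 t 26.4 F [-0.7  0.5 -0.3] w 51.1
4 [[0.0, -0.0, 31.0, -0.0], [0.0, -0.0, 30.0, -0.0], [1.0, -1.0, 31.0, -0.0], [-0.1, 0.0, 30.8, -0.0]]
```

servo_tool:
  series:
    - [1, 0, 31, -0.5, 0.6]
    - [1, -0.5, 31, 0, 0.6]
    - [0, 0, 30, 0, 0.6]
    - [0, 0, 31, 0, 0.6]
    - [0, 0, 0, 0, 0.5]
    - [0, 0, 0, 0, 0.2]
    - [0, 0, 0, 0, 0]
    - [0, 0, 0, 0, 0]
    - [0, 0, 0, 0, 0]

```text
time_s: 27.48
ee_pos: [0.5746, 0.2662, 0.1694]
ee_rot: [0.001, 0.872, 0.49, 0.001]
force: [0.9, -1.7, 6.8]
width: 0.0247
grip_force: 79.1
```

```bash
python3 - <<'E'
from h import *
place(1,-1)
E
```

```text
slot 548.6515469821327 -28.521586457194573
at [574.6 266.2 169.4] -31.3 j6 46.0 t 27.5 F [ 0.9 -1.7  6.8] w 24.7
3 [[0.0, 0.0, -46.0, 0.0], [0.0, 0.0, -46.0, 0.0], [0.0, 0.0, -46.6, 0.0]]
6 [[-44.0, 22.0, 0.0, -6.0], [-46.0, 17.0, 0.0, -6.0], [-48.0, 12.0, 0.0, -6.0], [-49.0, 7.0, 0.0, -6.0], [-49.0, 2.0, 0.0, -6.0], [-49.5, -3.1, 0.0, -5.5]]
4 [[0.0, -0.0, 32.0, -0.0], [0.0, -0.0, 31.0, -0.0], [0.0, -0.0, 32.0, -0.0], [0.0, -0.0, 31.0, -0.0]]
```

servo_tool:
  series:
    - [0, 0, -46, 0, 0]
    - [0, 0, -46, 0, 0]
    - [0, 0, -46.6, 0, 0]
    - [-44, 22, 0, -6, 0]
    - [-46, 17, 0, -6, 0]
    - [-48, 12, 0, -6, 0]
    - [-49, 7, 0, -6, 0]
    - [-49, 2, 0, -6, 0]
    - [-49.5, -3, 0, -5.5, 0]
    - [0, 0, 0, 0, 0]

```text
time_s: 28.72
ee_pos: [0.5478, -0.0312, 0.3064]
ee_rot: [0.0, 0.682, 0.731, -0.0]
force: [-0.6, 0.3, -1.4]
width: 0.0251
grip_force: 79.3
```

servo_tool:
  series:
    - [0, 0, 0, 0, 0]
    - [0, 0, 0, 0, 0]

```text
time_s: 28.98
ee_pos: [0.5482, -0.0274, 0.3064]
ee_rot: [-0.0, 0.68, 0.733, 0.0]
force: [-0.2, -0.4, -2.6]
width: 0.0246
grip_force: 79.3
```

servo_tool:
  series:
    - [-1, 0.5, 30, 0, 0]
    - [0, 0, 30, 0, 0]
    - [0, 0, 30, 0, 0]
    - [0, 0, 27, 0, 0]
    - [0, 0, 5, 0, 0]
    - [0, 0, 4, 0, 0]
    - [0, 0, 2, 0, 0]
    - [0, 0, 0, 0, 0]

```text
time_s: 29.98
ee_pos: [0.5492, -0.0295, 0.1795]
ee_rot: [0.001, 0.681, 0.732, 0.001]
force: [-0.2, 0.3, 3.1]
width: 0.025
grip_force: 79.6
```

Now s2.

servo_tool:
  series:
    - [0, 0, 0, 0, 0.3]
    - [0, 0, 0, 0, 0.45]
    - [0, 0, 0, 0, 0.45]
    - [0, 0, -20, 0, 0.45]
    - [0, 0, -45, 0, 0.5]
    - [0, 0, -50, 0, 0.6]
    - [0, 0, 0, 0, 0.6]
    - [0, 0, 0, 0, 0.6]

```text
time_s: 30.98
ee_pos: [0.5484, -0.0294, 0.2924]
ee_rot: [-0.001, 0.681, 0.732, -0.0]
force: [-0.7, 0.2, 0.0]
width: 0.0515
grip_force: 0.0
```

```bash
python3 - <<'E'
from h import *
pick(538.8,375.6,-6.8)
E
```

```text
at [548.4 -29.4 292.4] 4.2 j6 -19.0 t 31.0 F [-0.7  0.2  0. ] w 51.5
8 [[51.0, 3.0, 0.0, 1.0], [50.0, 1.0, 1.0, 1.0], [51.0, 1.0, -0.0, 1.0], [51.0, 0.0, 0.0, 2.0], [51.0, -1.0, 1.0, 1.0], [50.0, -3.0, -0.0, 2.0], [51.0, -4.0, 0.0, 1.0], [50.4, -5.7, 0.4, 2.0]]
4 [[-0.0, 0.0, 31.0, -0.0], [-0.0, 0.0, 31.0, -0.0], [-0.0, 0.0, 30.0, -0.0], [-0.0, 0.0, 31.0, -0.0]]
```

servo_tool:
  series:
    - [51, 3, 0, 1, 0.6]
    - [50, 1, 1, 1, 0.6]
    - [51, 1, 0, 1, 0.6]
    - [51, 0, 0, 2, 0.6]
    - [51, -1, 1, 1, 0.6]
    - [50, -3, 0, 2, 0.6]
    - [51, -4, 0, 1, 0.6]
    - [50, -6, 0, 2, 0.6]
    - [0, 0, 0, 0, 0.6]
    - [0, 0, 0, 0, 0.6]

```text
time_s: 32.22
ee_pos: [0.5401, 0.3757, 0.2898]
ee_rot: [-0.0, 0.748, 0.664, -0.001]
force: [-0.4, -0.5, -0.2]
width: 0.0513
grip_force: 0.0
```

```bash
python3 - <<'E'
from h import *
capw(540.3,376.6,0); rows([(540.3,376.6,167,-6.8,35)])
E
```

```text
cap 906 [540.4 378.7  27.4  26.7  82. ] 112.3
body 1108 [540.2 379.   52.1  51.9  -7.6] 77.7
at [540.4 375.3 290.3] -6.9 j6 31.0 t 32.3 F [-0.  -0.6 -0.2] w 51.0
4 [[0.0, -0.0, 31.0, -0.0], [1.0, -0.0, 31.0, -0.0], [-0.0, -0.0, 30.0, -0.0], [0.3, -0.2, 31.3, -0.1]]
```

servo_tool:
  series:
    - [2, -0.4, 31, 0.5, 0.6]
    - [1.2, 0, 31, 0, 0.6]
    - [0, 0, 30, 0, 0.6]
    - [0, 0, 31, 0, 0.6]
    - [0, 0, 0, 0, 0.5]
    - [0, 0, 0, 0, 0.2]
    - [0, 0, 0, 0, 0]
    - [0, 0, 0, 0, 0]
    - [0, 0, 0, 0, 0]

```text
time_s: 33.4
ee_pos: [0.5408, 0.3794, 0.1701]
ee_rot: [0.001, 0.751, 0.66, 0.001]
force: [0.1, -1.8, 6.5]
width: 0.0252
grip_force: 79.2
```

```bash
python3 - <<'E'
from h import *
place(1,1)
E
```

```text
slot 544.5502079429853 27.328024267375078
at [540.8 379.4 170.1] -7.3 j6 32.0 t 33.4 F [ 0.1 -1.8  6.5] w 25.2
3 [[0.0, 0.0, -46.0, 0.0], [0.0, 0.0, -46.0, 0.0], [0.0, 0.0, -45.9, 0.0]]
7 [[-50.0, 7.0, -0.0, -2.0], [-50.0, 5.0, -0.0, -2.0], [-50.0, 4.0, -0.0, -2.0], [-50.0, 1.0, -0.0, -1.0], [-51.0, 1.0, -0.0, -2.0], [-50.0, -1.0, -0.0, -1.0], [-50.2, -1.6, -0.0, -1.5]]
4 [[0.0, 0.0, 31.0, -0.0], [0.0, 0.0, 32.0, -0.0], [0.0, 0.0, 31.0, -0.0], [0.0, 0.0, 32.0, -0.0]]
```

servo_tool:
  series:
    - [0, 0, -46, 0, 0]
    - [0, 0, -46, 0, 0]
    - [0, 0, -46, 0, 0]
    - [-50, 7, 0, -2, 0]
    - [-50, 5, 0, -2, 0]
    - [-50, 4, 0, -2, 0]
    - [-50, 1, 0, -1, 0]
    - [-51, 1, 0, -2, 0]
    - [-50, -1, 0, -1, 0]
    - [-50, -1.6, 0, -1.5, 0]

```text
time_s: 34.65
ee_pos: [0.5436, 0.0259, 0.3066]
ee_rot: [0.0, 0.681, 0.733, 0.0]
force: [0.7, 0.5, -1.5]
width: 0.0247
grip_force: 79.2
```

servo_tool:
  series:
    - [0, 0, 0, 0, 0]
    - [0, 0, 0, 0, 0]
    - [0, 0, 0, 0, 0]

```text
time_s: 35.02
ee_pos: [0.5439, 0.0285, 0.3063]
ee_rot: [-0.0, 0.68, 0.733, 0.0]
force: [0.0, 0.7, -2.0]
width: 0.0247
grip_force: 79.2
```

servo_tool:
  series:
    - [-1, 0.5, 30, 0, 0]
    - [0, 0, 30, 0, 0]
    - [0, 0, 30, 0, 0]
    - [0, 0, 26, 0, 0]
    - [0, 0, 5, 0, 0]
    - [0, 0, 4, 0, 0]
    - [0, 0, 1.5, 0, 0]
    - [0, 0, 0, 0, 0]

```text
time_s: 36.02
ee_pos: [0.5447, 0.0265, 0.1804]
ee_rot: [0.0, 0.681, 0.732, 0.0]
force: [0.0, 0.9, -1.8]
width: 0.025
grip_force: 79.2
```

servo_tool:
  series:
    - [0, 0, 0.7, 0, 0]
    - [0, 0, 0, 0, 0.3]
    - [0, 0, 0, 0, 0.45]
    - [0, 0, 0, 0, 0.45]
    - [0, 0, -20, 0, 0.45]
    - [0, 0, -45, 0, 0.5]
    - [0, 0, -50, 0, 0.6]
    - [0, 0, 0, 0, 0.6]
    - [0, 0, 0, 0, 0.6]

```text
time_s: 37.15
ee_pos: [0.5443, 0.0265, 0.2932]
ee_rot: [-0.001, 0.681, 0.732, -0.0]
force: [-0.5, 0.9, -0.1]
width: 0.0513
grip_force: 0.0
```

```bash
python3 - <<'E'
from h import *
pick(469.8,439.5+1,4.2)
cap('top'); im,d,W=world('top')
p=blob(W,d,(550,380),40,.018,.034);print('logger',rect(p))
E
```

```text
at [544.3  26.5 293.2] 4.2 j6 -14.0 t 37.1 F [-0.5  0.9 -0.1] w 51.3
8 [[52.0, -5.0, 0.0, -0.0], [53.0, -6.0, 1.0, -0.0], [52.0, -5.0, 0.0, -0.0], [53.0, -5.0, 1.0, -0.0], [52.0, -6.0, 0.0, -0.0], [52.0, -5.0, 0.0, -0.0], [53.0, -5.0, 1.0, -0.0], [52.2, -5.6, 0.2, -0.0]]
4 [[-0.0, -0.0, 31.0, -0.0], [-0.0, -0.0, 31.0, -0.0], [-0.0, -0.0, 30.0, -0.0], [-0.0, -0.0, 31.0, -0.0]]
logger (array([ 392.5, -285.3,   97.4,   58. ,  -73. ]), np.float64(24.9))
```

servo_tool:
  series:
    - [52, -5, 0, 0, 0.6]
    - [53, -6, 1, 0, 0.6]
    - [52, -5, 0, 0, 0.6]
    - [53, -5, 1, 0, 0.6]
    - [52, -6, 0, 0, 0.6]
    - [52, -5, 0, 0, 0.6]
    - [53, -5, 1, 0, 0.6]
    - [52, -5.6, 0, 0, 0.6]
    - [0, 0, 0, 0, 0.6]
    - [0, 0, 0, 0, 0.6]

```text
time_s: 38.45
ee_pos: [0.4716, 0.4409, 0.2898]
ee_rot: [-0.0, 0.681, 0.732, -0.001]
force: [-0.4, 0.3, 0.9]
width: 0.0509
grip_force: 0.0
```

```bash
python3 - <<'E'
from h import *
capw(471.3,441.5,0); rows([(471.3,441.5,167,4.2,35)])
E
```

```text
cap 902 [472.1 443.   27.1  26.7 -85.4] 112.2
body 405 [471.8 445.   51.4  47.3   1.1] 77.7
at [471.8 440.4 290.3] 4.1 j6 29.0 t 38.5 F [ 0.5 -1.   0.3] w 51.3
4 [[0.0, -0.0, 31.0, -0.0], [1.0, -0.0, 31.0, -0.0], [-0.0, -0.0, 30.0, -0.0], [0.1, -0.4, 31.3, -0.1]]
```

servo_tool:
  series:
    - [1.5, 0, 31, 0, 0.6]
    - [1, 0.5, 31, 0, 0.6]
    - [0, 0, 30, 0, 0.6]
    - [0, 0, 31, 0, 0.6]
    - [0, 0, 0, 0, 0.5]
    - [0, 0, 0, 0, 0.2]
    - [0, 0, 0, 0, 0]
    - [0, 0, 0, 0, 0]
    - [0, 0, 0, 0, 0]

```text
time_s: 39.62
ee_pos: [0.4724, 0.444, 0.1699]
ee_rot: [0.001, 0.681, 0.732, 0.001]
force: [0.0, -1.6, 6.5]
width: 0.0246
grip_force: 79.3
```

```bash
python3 - <<'E'
from h import *
place(0,1)
E
```

```text
slot 488.2019399798034 23.19006612966389
at [472.4 444.  169.9] 4.2 j6 29.0 t 39.6 F [ 0.  -1.6  6.5] w 24.6
3 [[0.0, 0.0, -46.0, 0.0], [0.0, 0.0, -46.0, 0.0], [0.0, 0.0, -46.1, 0.0]]
8 [[-53.0, -2.0, -0.0, -0.0], [-52.0, -2.0, -0.0, -0.0], [-53.0, -2.0, -0.0, -0.0], [-52.0, -1.0, -0.0, -0.0], [-53.0, -2.0, -0.0, -0.0], [-53.0, -2.0, -0.0, -0.0], [-52.0, -2.0, -0.0, -0.0], [-52.8, -1.8, -0.0, -0.0]]
4 [[-0.0, -0.0, 31.0, -0.0], [-0.0, -0.0, 32.0, -0.0], [-0.0, -0.0, 31.0, -0.0], [-0.0, -0.0, 32.0, -0.0]]
```

servo_tool:
  series:
    - [0, 0, -46, 0, 0]
    - [0, 0, -46, 0, 0]
    - [0, 0, -46, 0, 0]
    - [-53, -2, 0, 0, 0]
    - [-52, -2, 0, 0, 0]
    - [-53, -2, 0, 0, 0]
    - [-52, -1, 0, 0, 0]
    - [-53, -2, 0, 0, 0]
    - [-53, -2, 0, 0, 0]
    - [-52, -2, 0, 0, 0]

```text
time_s: 40.88
ee_pos: [0.4854, 0.0742, 0.3065]
ee_rot: [0.0, 0.681, 0.732, 0.0]
force: [1.0, 0.1, -1.4]
width: 0.025
grip_force: 79.3
```

servo_tool:
  series:
    - [-53, -2, 0, 0, 0]
    - [0, 0, 0, 0, 0]
    - [0, 0, 0, 0, 0]
    - [0, 0, 0, 0, 0]

```text
time_s: 41.38
ee_pos: [0.4874, 0.0239, 0.3062]
ee_rot: [-0.0, 0.68, 0.733, 0.0]
force: [0.2, -0.2, -1.2]
width: 0.0247
grip_force: 79.2
```

servo_tool:
  series:
    - [-0.7, 0.5, 30, 0, 0]
    - [0, 0, 30, 0, 0]
    - [0, 0, 30, 0, 0]
    - [0, 0, 26, 0, 0]
    - [0, 0, 5, 0, 0]
    - [0, 0, 4, 0, 0]
    - [0, 0, 2, 0, 0]
    - [0, 0, 0, 0, 0]

```text
time_s: 42.38
ee_pos: [0.4884, 0.0222, 0.1799]
ee_rot: [0.001, 0.681, 0.732, 0.0]
force: [-0.8, 0.4, 0.7]
width: 0.0249
grip_force: 79.6
```

servo_tool:
  series:
    - [0, 0, 0.3, 0, 0]
    - [0, 0, 0, 0, 0.3]
    - [0, 0, 0, 0, 0.45]
    - [0, 0, 0, 0, 0.45]
    - [0, 0, -20, 0, 0.45]
    - [0, 0, -45, 0, 0.5]
    - [0, 0, -50, 0, 0.6]
    - [0, 0, 0, 0, 0.6]
    - [0, 0, 0, 0, 0.6]

```text
time_s: 43.5
ee_pos: [0.4878, 0.0222, 0.293]
ee_rot: [-0.0, 0.681, 0.732, -0.0]
force: [-0.6, 0.1, 0.1]
width: 0.051
grip_force: 0.0
```

```bash
python3 - <<'E'
from h import *
pick(406.4,363.9+.5,4.2)
E
```

```text
at [487.8  22.2 293. ] 4.2 j6 -15.0 t 43.5 F [-0.6  0.1  0.1] w 51.0
7 [[50.0, -8.0, 0.0, -0.0], [49.0, -8.0, 1.0, -0.0], [50.0, -7.0, 0.0, -0.0], [50.0, -8.0, 1.0, -0.0], [50.0, -8.0, 0.0, -0.0], [49.0, -8.0, 1.0, -0.0], [50.1, -7.7, 0.0, -0.0]]
4 [[-0.0, -0.0, 31.0, -0.0], [-0.0, -0.0, 31.0, -0.0], [-0.0, -0.0, 30.0, -0.0], [-0.0, -0.0, 31.0, -0.0]]
```

servo_tool:
  series:
    - [50, -8, 0, 0, 0.6]
    - [49, -8, 1, 0, 0.6]
    - [50, -7, 0, 0, 0.6]
    - [50, -8, 1, 0, 0.6]
    - [50, -8, 0, 0, 0.6]
    - [49, -8, 1, 0, 0.6]
    - [50, -8, 0, 0, 0.6]
    - [0, 0, 0, 0, 0.6]
    - [0, 0, 0, 0, 0.6]

```text
time_s: 44.62
ee_pos: [0.4078, 0.3647, 0.2896]
ee_rot: [-0.0, 0.681, 0.732, -0.001]
force: [-0.4, 0.3, 0.2]
width: 0.0515
grip_force: 0.0
```

```bash
python3 - <<'E'
from h import *
capw(407.9,365.4,0); rows([(407.9,365.4,167,4.2,35)])
E
```

```text
cap 898 [408.2 366.9  27.   26.9  12.2] 112.3
body 405 [407.8 369.2  51.3  46.5   6.6] 77.7
at [408.1 364.4 290. ] 4.1 j6 25.0 t 44.7 F [ 0.2 -0.4 -1. ] w 51.0
4 [[0.0, -0.0, 31.0, -0.0], [1.0, -0.0, 30.0, -0.0], [-0.0, -0.0, 31.0, -0.0], [0.0, -0.1, 31.0, -0.1]]
```

servo_tool:
  series:
    - [1.5, 0, 31, 0, 0.6]
    - [1, 0.3, 31, 0, 0.6]
    - [0, 0, 30, 0, 0.6]
    - [0, 0, 31, 0, 0.6]
    - [0, 0, 0, 0, 0.5]
    - [0, 0, 0, 0, 0.2]
    - [0, 0, 0, 0, 0]
    - [0, 0, 0, 0, 0]
    - [0, 0, 0, 0, 0]

```text
time_s: 45.8
ee_pos: [0.4086, 0.368, 0.1693]
ee_rot: [0.001, 0.681, 0.732, 0.001]
force: [-0.3, -1.6, 7.1]
width: 0.0248
grip_force: 79.4
```

```bash
python3 - <<'E'
from h import *
place(-1,1)
E
```

```text
slot 431.85367201662154 19.0521079919527
at [408.6 368.  169.3] 4.2 j6 26.0 t 45.8 F [-0.3 -1.6  7.1] w 24.8
3 [[0.0, 0.0, -46.0, 0.0], [0.0, 0.0, -46.0, 0.0], [0.0, 0.0, -46.7, 0.0]]
7 [[-50.0, -0.0, -0.0, -0.0], [-50.0, -1.0, -0.0, -0.0], [-50.0, 0.0, -0.0, -0.0], [-50.0, -0.0, -0.0, -0.0], [-50.0, -1.0, -0.0, -0.0], [-50.0, 0.0, -0.0, -0.0], [-49.7, -0.2, -0.0, -0.0]]
4 [[0.0, 0.0, 31.0, -0.0], [0.0, 0.0, 32.0, -0.0], [0.0, 0.0, 31.0, -0.0], [0.0, 0.0, 32.0, -0.0]]
```

servo_tool:
  series:
    - [0, 0, -46, 0, 0]
    - [0, 0, -46, 0, 0]
    - [0, 0, -46, 0, 0]
    - [-50, 0, 0, 0, 0]
    - [-50, -1, 0, 0, 0]
    - [-50, 0, 0, 0, 0]
    - [-50, 0, 0, 0, 0]
    - [-50, -1, 0, 0, 0]
    - [-50, 0, 0, 0, 0]
    - [-50, 0, 0, 0, 0]

```text
time_s: 47.05
ee_pos: [0.4313, 0.017, 0.3062]
ee_rot: [0.0, 0.681, 0.732, 0.0]
force: [1.1, -0.1, -0.9]
width: 0.0247
grip_force: 79.3
```

servo_tool:
  series:
    - [0, 0, 0, 0, 0]
    - [0, 0, 0, 0, 0]
    - [0, 0, 0, 0, 0]

```text
time_s: 47.42
ee_pos: [0.4314, 0.0195, 0.3059]
ee_rot: [0.0, 0.68, 0.733, 0.0]
force: [0.5, 1.0, -2.0]
width: 0.0251
grip_force: 79.2
```

servo_tool:
  series:
    - [-0.4, 0.2, 30, 0, 0]
    - [0, 0, 30, 0, 0]
    - [0, 0, 30, 0, 0]
    - [0, 0, 26, 0, 0]
    - [0, 0, 5, 0, 0]
    - [0, 0, 4, 0, 0]
    - [0, 0, 2, 0, 0]
    - [0, 0, 0, 0, 0]

```text
time_s: 48.42
ee_pos: [0.432, 0.0182, 0.1793]
ee_rot: [0.001, 0.681, 0.732, 0.0]
force: [-0.3, 0.9, 0.2]
width: 0.0252
grip_force: 79.6
```

servo_tool:
  series:
    - [0, 0, 0.4, 0, 0]
    - [0, 0, 0, 0, 0.3]
    - [0, 0, 0, 0, 0.45]
    - [0, 0, 0, 0, 0.45]
    - [0, 0, -20, 0, 0.45]
    - [0, 0, -45, 0, 0.6]
    - [0, 0, -50, 0, 0.9]
    - [0, 0, 0, 0, 0.9]
    - [0, 0, 0, 0, 0.9]

```text
time_s: 49.55
ee_pos: [0.4314, 0.0182, 0.2926]
ee_rot: [-0.001, 0.681, 0.732, -0.0]
force: [0.1, 0.3, 0.2]
width: 0.0771
grip_force: 0.0
```

```bash
python3 - <<'E'
from h import *
cap('top'); im,d,W=world('top')
p=blob(W,d,(550,380),40,.018,.034);print('logger',rect(p))
rows([(394,-284.3,220,16.9)])
E
```

```text
logger (array([ 396.6, -260.8,   97.3,   57.9,  -73.4]), np.float64(25.0))
at [431.3  18.3 292.2] 4.2 j6 -17.0 t 49.6 F [-0.4 -0.3 -0.6] w 76.9
6 [[-50.0, -10.0, 12.0, -2.0], [-49.0, -11.0, 12.0, -2.0], [-49.0, -14.0, 12.0, -2.0], [-49.0, -15.0, 12.0, -2.0], [-48.0, -17.0, 12.0, -2.0], [-47.2, -17.9, 12.2, -2.7]]
```

The logger has been knocked to (397,-261) as the task warned, so I'll use the new reading.

servo_tool:
  series:
    - [-46, -9, 2, -2, 0.9]
    - [-45, -10, 4, -2, 0.9]
    - [-45, -12, 12, -2, 0.9]
    - [-45, -14, 12, -2, 0.9]
    - [-44, -16, 12, -2, 0.9]
    - [-43, -17, 12, -2.4, 0.9]
    - [0, 0, 0, 0, 0.9]
    - [0, 0, 0, 0, 0.9]

```text
time_s: 50.6
ee_pos: [0.3972, -0.2588, 0.2386]
ee_rot: [-0.001, 0.598, 0.802, 0.0]
force: [-0.2, -0.7, 1.3]
width: 0.0769
grip_force: 0.0
```

```bash
cat >> h.py <<'E'
def logw(zlo=.02,zhi=.032,x=398,y=-260):
    im,d=cap('wrist'); im,d,V=world('wrist')
    q=V[(np.hypot(V[...,0]*1000-x,V[...,1]*1000-y)<75)&(V[...,2]>zlo)&(V[...,2]<zhi)]; print('logger',len(q),*rect(q)); return im
E
python3 - <<'E'
from h import *
im=logw(); cv2.imwrite('pics/w4.png',im)
rows([(398,-260,87,16.6,35)])
E
```

```text
logger 6348 [ 398.1 -260.    95.8   58.7  -73.7] 26.4
at [ 397.4 -258.5  239. ] 16.6 j6 -64.0 t 50.6 F [-0.7  0.4  0.2] w 77.0
5 [[-0.0, 0.0, 30.0, 0.0], [-1.0, 0.0, 31.0, 0.0], [0.0, 0.0, 30.0, 0.0], [-0.0, 0.0, 31.0, 0.0], [-0.6, 0.2, 30.0, 0.0]]
```

View pics/w4.png

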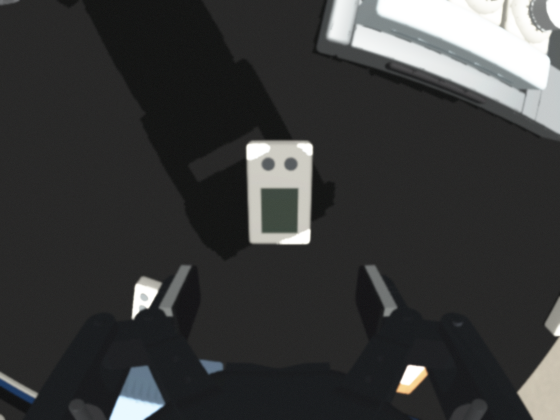

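The logger at (279,192) lies square between the fingertips at (190,270) and (370,270). I'll measure the fingertip depth in the same picture.

```bash
python3 - <<'E'
from h import *
im,d,V=world('wrist')
for u0,u1 in((150,215),(350,410)):
    A=V[262:330,u0:u1]; m=(d[262:330,u0:u1]>0)&(A[...,2]>.1)&(A[...,2]<.28)
    q=A[m]; print(len(q), np.round(1000*(.239-np.percentile(q[:,2],[0,2,10,50])),1), np.round(q[q[:,2].argmin()],3))
E
```

```text
2543 [63.3 60.2 54.5 36.8] [ 0.361 -0.273  0.176]
2640 [63.2 60.3 54.4 36.4] [ 0.435 -0.251  0.176]
```

servo_tool:
  series:
    - [-1, 0.2, 40, 0, 0.9]
    - [-0.6, 0, 40, 0, 0.9]
    - [0, 0, 35, 0, 0.9]
    - [0, 0, 25, 0, 0.9]
    - [0, 0, 12, 0, 0.9]
    - [0, 0, 6, 0, 0.9]
    - [0, 0, 0, 0, 0.9]
    - [0, 0, 0, 0, 0.9]

```text
time_s: 51.65
ee_pos: [0.3983, -0.2611, 0.0821]
ee_rot: [0.001, 0.598, 0.802, -0.0]
force: [-0.3, -0.8, -0.6]
width: 0.077
grip_force: 0.0
```

servo_tool:
  series:
    - [0, 0, 0, 0, 0.6]
    - [0, 0, 0, 0, 0.4]
    - [0, 0, 0, 0, 0.3]
    - [0, 0, 0, 0, 0.3]
    - [0, 0, 0, 0, 0.3]
  newtons: 60

```text
time_s: 52.28
ee_pos: [0.3982, -0.2611, 0.0823]
ee_rot: [0.001, 0.598, 0.802, -0.0]
force: [-1.8, 1.7, 8.0]
width: 0.0568
grip_force: 64.2
```

```bash
python3 - <<'E'
from h import *
s,p,psi=pose(); x,y=car(136,0); print(x,y, 'alt wrist pocket 628.1 5.4')
rows([(p[0],p[1],205,psi,50),(x,y,205,4.2)])
E
```

```text
626.3347689025263 5.9603948093579096 alt wrist pocket 628.1 5.4
at [ 398.2 -261.1   82.3] 16.6 j6 -64.0 t 52.3 F [-1.8  1.7  8. ] w 56.8
3 [[0.0, 0.0, -41.0, 0.0], [0.0, 0.0, -41.0, 0.0], [0.0, 0.0, -40.7, 0.0]]
7 [[27.0, 42.0, -0.0, 2.0], [29.0, 41.0, -0.0, 2.0], [30.0, 40.0, -0.0, 2.0], [32.0, 39.0, -0.0, 2.0], [33.0, 38.0, -0.0, 1.0], [33.0, 38.0, -0.0, 2.0], [34.9, 35.8, -0.0, 1.4]]
```

servo_tool:
  series:
    - [0, 0, -55, 0, 0.3]
    - [0, 0, -55, 0, 0.3]
    - [0, 0, -54, 0, 0.3]
    - [27, 42, 0, 2, 0.3]
    - [29, 41, 0, 2, 0.3]
    - [30, 40, 0, 2, 0.3]
    - [32, 39, 0, 2, 0.3]
    - [33, 38, 0, 1, 0.3]
    - [33, 38, 0, 2, 0.3]
    - [35, 36, 0, 1.4, 0.3]
  newtons: 80

```text
time_s: 53.52
ee_pos: [0.6271, 0.0077, 0.2454]
ee_rot: [-0.0, 0.681, 0.732, -0.0]
force: [0.1, -0.2, -2.2]
width: 0.0556
grip_force: 90.3
```

servo_tool:
  series:
    - [0, 0, 30, 0, 0.3]
    - [0, 0, 20, 0, 0.3]
    - [0, 0, 0, 0, 0.3]
    - [0, 0, 0, 0, 0.3]

```text
time_s: 54.02
ee_pos: [0.6266, 0.0061, 0.1965]
ee_rot: [0.001, 0.681, 0.732, 0.0]
force: [0.2, 0.5, -1.6]
width: 0.0556
grip_force: 90.3
```

```bash
python3 - <<'E'
from h import *
im,d=cap('wrist'); im,d,V=world('wrist'); s,p,psi=pose()
print(p,psi,s['width'])
v,u=np.mgrid[:420,:560]
for lo,hi in((p[2]/1000-.064,p[2]/1000-.05),):
    q=V[(V[...,2]>lo)&(V[...,2]<hi)&(np.hypot(V[...,0]*1000-p[0],V[...,1]*1000-p[1])<60)]; print('logger in hand',len(q),rect(q))
q=V[(V[...,2]>.044)&(V[...,2]<.058)&(np.hypot(V[...,0]*1000-626,V[...,1]*1000-6)<60)]; print('pocket',len(q),rect(q), q.min(0),q.max(0))
cv2.imwrite('pics/w5.png',im)
E
```

```text
[626.6775301    6.12786493 196.68995107] 4.164010308401938 0.05571386059708735
logger in hand 22405 (array([626.4,   7.4,  95.9,  83.7, -86. ]), np.float64(140.3))
pocket 1983 (array([601.3,  28.8, 110.6,  47.2,  40.9]), np.float64(52.6)) [ 0.56760048 -0.02523129  0.04604692] [0.65333324 0.05505341 0.0579995 ]
```

View pics/w5.png

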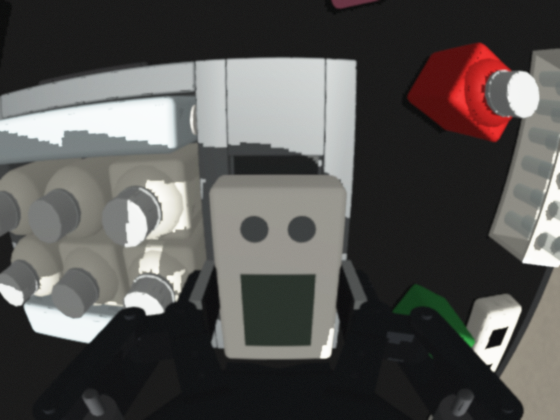

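The picture shows all six bottles upright in their slots at left. The logger is held level at (278,265), just over the pocket, whose far edge shows at (278,158). I'll measure the visible pocket and bay edges.

```bash
python3 - <<'E'
from h import *
im,d,V=world('wrist')
a=np.radians(CY); Rm=np.array([[np.cos(a),-np.sin(a)],[np.sin(a),np.cos(a)]])
L=(V[...,:2]*1000-C)@Rm; z=V[...,2]*1000; v,u=np.mgrid[:420,:560]
rim=(abs(z-64.5)<3)&(d>0)
for y0 in(60,75,90): 
    m=rim&(abs(L[...,1]-y0)<4)&(L[...,0]>80); print('x range rim at y',y0,np.percentile(L[m][:,0],[.5,99.5]).round(1))
m=rim&(abs(L[...,0]-136)<15); print('y range rim',np.percentile(L[m][:,1],[.5,99.5]).round(1))
f=(abs(z-52.5)<3)&(L[...,0]>95)&(L[...,0]<180)&(L[...,1]>30)&(v<185); print('floor y max',np.percentile(L[f][:,1],[50,99.5]).round(1))
for y0 in (40,44,47):
    m=f&(abs(L[...,1]-y0)<2); print(y0,m.sum(), np.percentile(L[m][:,0],[.5,99.5]).round(1) if m.sum() else '')
# yaw from rim outer +x edge
m=rim&(L[...,0]>178); pts=[]
for y0 in range(50,108,4):
    k=m&(abs(L[...,1]-y0)<2)
    if k.sum()>5: pts.append((y0,L[k][:,0].max()))
print(np.polyfit(*np.array(pts).T,1), 'slope deg', np.degrees(-np.polyfit(*np.array(pts).T,1)[0]))
E
```

```text
x range rim at y 60 [ 81.3 374. ]
x range rim at y 75 [ 81.2 271.3]
x range rim at y 90 [ 81.5 246. ]
y range rim [ 49.9 110.3]
floor y max [40.8 47.5]
40 520 [104.5 165.4]
44 527 [104.5 165. ]
47 349 [104.6 165. ]
[ -2.9088626  524.02502539] slope deg 166.66554990114463
```

servo_tool:
  series:
    - [-1.5, -1.6, 20, 0, 0.3]
    - [0, 0, 18, 0, 0.3]
    - [0, 0, 6, 0, 0.3]
    - [0, 0, 3, 0, 0.3]
    - [0, 0, 2, 0, 0.3]
    - [0, 0, 2, 0, 0.3]
    - [0, 0, 0, 0, 0.3]

```text
time_s: 54.95
ee_pos: [0.6249, 0.0047, 0.1445]
ee_rot: [0.0, 0.681, 0.732, 0.0]
force: [-0.3, -0.4, -1.8]
width: 0.0557
grip_force: 90.4
```

servo_tool:
  series:
    - [0, 0, 2, 0, 0.3]
    - [0, 0, 2, 0, 0.3]
    - [0, 0, 1, 0, 0.3]
    - [0, 0, 0, 0, 0.3]

```text
time_s: 55.45
ee_pos: [0.6248, 0.0047, 0.1393]
ee_rot: [-0.0, 0.681, 0.732, -0.0]
force: [0.5, -0.0, -0.9]
width: 0.0554
grip_force: 90.4
```

It is in the pocket with no resistance. I'll lower it the rest of the way.

servo_tool:
  series:
    - [0, 0, 2, 0, 0.3]
    - [0, 0, 1.5, 0, 0.3]
    - [0, 0, 1, 0, 0.3]
    - [0, 0, 0.5, 0, 0.3]
    - [0, 0, 0, 0, 0.3]

```text
time_s: 56.08
ee_pos: [0.6248, 0.0047, 0.1346]
ee_rot: [0.0, 0.681, 0.732, -0.0]
force: [-2.6, 0.4, 2.0]
width: 0.056
grip_force: 90.5
```

servo_tool:
  series:
    - [0, 0, 0, 0, 0.68]
    - [0, 0, 0, 0, 0.72]
    - [0, 0, 0, 0, 0.72]
    - [0, 0, -4, 0, 0.72]
    - [0, 0, -15, 0, 0.72]
    - [0, 0, -40, 0, 0.72]
    - [0, 0, -50, 0, 0.72]
    - [0, 0, -30, 0, 0.72]
    - [0, 0, 0, 0, 0.72]
    - [0, 0, 0, 0, 0.72]

```text
time_s: 57.32
ee_pos: [0.6245, 0.0047, 0.2728]
ee_rot: [-0.0, 0.681, 0.732, -0.0]
force: [-0.5, -0.1, -0.9]
width: 0.0616
grip_force: 0.0
```

```bash
python3 - <<'E'
from h import *
im=logw(.07,.086,625,6)
_,_,V=world('wrist'); q=V[(abs(V[...,0]*1000-625)<20)&(abs(V[...,1]*1000-6)<35)]; print('logger z pct',np.percentile(q[:,2]*1000,[2,50,98]).round(1))
cv2.imwrite('pics/w6.png',im); rows([(400,150,300,4.2)])
E
```

```text
logger 7821 [602.    3.5 103.3 102.4   4.1] 78.4
logger z pct [ 77.6 283.2 300.6]
at [624.5   4.7 272.4] 4.2 j6 -14.0 t 57.4 F [0.1 0.2 0.4] w 61.4
5 [[32.0, -43.0, -6.0, -0.0], [32.0, -42.0, -5.0, -0.0], [33.0, -43.0, -6.0, -0.0], [32.0, -43.0, -5.0, -0.0], [32.2, -42.3, -5.6, -0.0]]
```

View pics/w6.png

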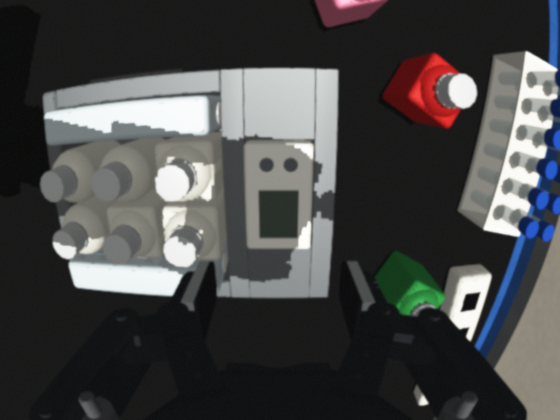

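The logger sits square in its pocket at (279,195) with its top at 78.4 mm, i.e. fully down. All six bottles stand between the packs. I'll withdraw the arm and check once with the top camera.

servo_tool:
  series:
    - [40, 0, -20, 0, 0.72]
    - [50, 0, 0, 0, 0.72]
    - [50, 0, 0, 0, 0.72]
    - [50, 0, 0, 0, 0.72]
    - [50, 0, 0, 0, 0.72]
    - [50, 0, 0, 0, 0.72]
    - [0, 0, 0, 0, 0.72]
    - [0, 0, 0, 0, 0.72]

```text
time_s: 58.38
ee_pos: [0.6037, 0.2935, 0.2924]
ee_rot: [-0.0, 0.681, 0.732, -0.001]
force: [-0.6, 0.4, 0.0]
width: 0.0616
grip_force: 0.0
```

```bash
python3 - <<'E'
from h import *
cap('top'); im,d,W=world('top'); a=np.radians(CY); Rm=np.array([[np.cos(a),-np.sin(a)],[np.sin(a),np.cos(a)]])
L=(W[...,:2]*1000+D-C)@Rm; z=W[...,2]*1000
def st(n,m):
    p=L[m].astype('float32'); (c,s,an)=cv2.minAreaRect(p); print(n,m.sum(),np.round(c,1),np.round(s,1),round(an,1),'z',np.round(np.percentile(z[m],[5,50,95]),1))
for i in(-1,0,1):
    for j in(-1,1):
        st(f'cap{i}{j}',(abs(L[...,0]-56*i)<20)&(abs(L[...,1]-28*j)<20)&(z>114)&(z<128))
for j in(-1,1): st(f'pack{j}',(abs(L[...,0])<84)&(abs(L[...,1]-75*j)<20)&(z>93)&(z<101))
st('logger',(abs(L[...,0]-136)<45)&(abs(L[...,1])<60)&(z>71)&(z<84))
for k,(c,h,lo,hi) in {'timer':((633,432),20,.014,.03),'slide':((625,260),28,.025,.045),'beaker':((190,240),25,.08,.1),'dishes':((195,425),30,.046,.066)}.items(): 
    p=blob(W,d,c,h,lo,hi); print(k,rect(p)[0] if p is not None else None)
E
```

```text
cap-1-1 104 [-58.3 -27.7] [26.1 25.9] 22.9 z [116.7 120.2 124.5]
cap-11 101 [-58.5  25.6] [26.2 26. ] 43.4 z [117.2 121.  123.9]
cap0-1 104 [ -0.8 -30. ] [24.8 27.1] 85.8 z [116.5 120.7 124. ]
cap01 98 [-1.9 26.4] [24.5 25.1] 87.7 z [117.  120.2 124.6]
cap1-1 97 [ 55.1 -29.8] [25.8 26.2] 72.7 z [117.1 120.6 124.4]
cap11 99 [55.2 26.1] [24.8 26.1] 87.7 z [116.1 120.6 123.9]
pack-1 683 [ -1.8 -74.7] [159.1  31.8] 0.2 z [93.7 96.5 99.8]
pack1 696 [ 0.9 73.2] [ 31.9 159. ] 89.7 z [93.5 96.3 99.7]
logger 799 [133.2   0. ] [59.  95.5] 0.4 z [72.5 76.5 80.4]
timer [ 301.5 -435.1   63.9   61.8   86.7]
slide [ 616.4 -425.2   99.1   85.4   83.5]
beaker [635.9 407.4  11.3   7.7  14.4]
dishes None
```

```bash
python3 -c "
from cell import r
print(r.finish_job())"
```

```text
the job is handed in; nothing more can be done
None
```

I packed the carrier and handed the job in at about 58 s, with both cold packs along the side walls before any bottle went in, all six white bottles upright between them, and the logger fully down in its pocket, display up; no verdict came back, and in the last check the timer and slide box had not moved, but the arm hid the beaker and dishes.

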